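# Check the investment clearance over a wax pattern in its casting ring

## Task

Get this wax pattern ready for investing: take the one steel casting ring of the three that fits the rubber sprue former and seat it fully in the former's socket, without knocking the wax, and let go of it. Then take the depth gauge off its rest and hold it upright with its cross bar flush across the ring's rim and its plunger tip on the circle marked on the tallest wax post, pressing only lightly. Finish while still holding the gauge like that - do not put it down or let it go - and leave the other two rings where they stand.

Things in the scene. Friction and masses are not known exactly. Their poses are not given: they have to be found in the camera images.
- former: Light grey rubber sprue former, loose, 82 mm across, 21 mm high; origin: centre of its underside, z up. Round socket in its top: floor 8 mm above the origin, 61 mm wide up to 13 mm, flaring to 69 mm at the lip. A 43 mm wide dome rises from the floor's middle to 22 mm and carries the wax. The ring that fits stands on the floor round the dome: foot 8 mm, rim 58 mm above the origin.
- wax_bar: Greenish wax pattern of an implant bar, fixed on the former: three round upright posts in a row along the former's x, joined by a bar, on thin sprues; all of it lies within 18 mm of the former's axis and below 50 mm. Same origin and axes as the former.
- spot (a point): The marked spot: centre of the scribed circle on the flat top (12 mm across) of the tallest and thickest wax post, 11 mm from the former's axis along the former's +x and 50 mm above the former's origin, so 8 mm below the rim of the seated ring.
- ring_medium: Plain steel casting ring, open at both ends: 58 mm outside, 53 mm inside, 50 mm high, 0.14 kg; origin at the centre of its lower end, axis z. The one that fits the former (1.5 mm play all round). It can be gripped across its outside.
- ring_small: The smallest steel ring, 46 mm outside, 42 mm high; too narrow for the former's dome. Stays where it is. Origin at the centre of its lower end.
- ring_large: The largest steel ring, 69 mm outside, 60 mm high; too wide for the former's socket. Stays where it is. Origin at the centre of its lower end.
- gauge: Depth gauge, 0.26 kg, upright on its rest: steel cross bar 92 (y) x 18 (x) x 9 mm; above it a grey housing 40 (y) x 22 mm (x), 17 to 79 mm above the bar's underside, display on its -x face, stub on top to 86 mm. Origin: centre of the bar's flat underside, z up. Grip the 40 mm sides. With its tip on the spot the bar spans the ring in any direction; a few newtons (under 20) keep it flush.
- plunger (a joint): How far the gauge's spring plunger is pushed in, m: 0 = free, standing 14 mm out of the bar's underside; it runs to 0.014. Spring force about 1 N when free, 120 N/m more as it goes in. With the bar flush on the seated ring and the tip on the marked spot it reads 0.006 (1.7 N).
- tip (a point): The rounded 3 mm wide tip of the gauge's plunger, on the gauge's z axis, 14 mm below the origin of the gauge when free.
- gauge_rest: Black block fixed to the worktop, 44 x 112 x 22 mm, with a through hole for the plunger and a 4 mm high kerb round the bar (1.5 to 2.5 mm play): the gauge stands on its top, 22 mm up. Origin: centre of its underside.
Not all that is in view belongs to the job. Of the things shaped like the gauge, the steel one is meant.

How it is judged:
By the outcome, as a careful person would: the job done as asked, in the order asked, and still so for the second after the job is handed in, while the arm keeps its last pose, push and grip.
It also fails if it takes over 51 s, if anything falls off the work surface, if the arm or the gripper's body presses on something with over 40 N, if the wrist force passes 120 N, or if a joint passes its speed limit or range.

## Robot

A 6-joint arm with a two-finger parallel gripper is mounted at the origin on a cart in front of the work surface, level with it; the furniture and walls round the work are solid. World frame = base frame: x ahead of the robot, y to its left, z up, the work surface at z = 0. Lengths are in m, angles in rad, forces in N, time in s.
With the tool pointing down it reaches from about 0.35 to 0.775 m from the base axis. Payload 5.5 kg.
Tool frame: the origin (TCP) lies at the very end of the fingers, on their centre line; the grasp point (between the pads) lies hold_point_z behind it (hold_point_z is the distance from the TCP to the grasp point, in m); x points along the fingers, y is the direction in which the jaws open and shut, and the axes are right-handed (so a half turn about x gives the same grasp; the last joint's range is limited). The gripper opens to 85 mm and grips with 20 to 120 N. Pads are 22 mm wide; open, the fingers measure 114 mm over their backs; the gripper's body (76 mm by 85 mm) begins 54 mm behind the grasp point. The pads swing forward as they close: fully open they stand 13 mm farther back than shut.
Start: joints at [1.19, 0.313, 0.046, 1.304, 0, 1.431], TCP at [0.137, 0.558, 0.231] pointing down, gripper open.
Joint ranges: [-2.76, 2.76], [-0.86, 1.69], [-1.03, 1.26], [-2.2, 2.34], [-1.47, 1.5], [-3.14, 3.14]. Speed limits (rad/s): [2.57, 2.57, 3.14, 3.14, 3.14, 3.14].

## Interface

Orientations are given as a unit quaternion [w, x, y, z].
In Python, from workcell import * gives the robot as it stands. The module is installed in compiled form; this text tells all that it offers.
- The arm moves only by the tool step_arm, never from a script. Its argument "targets" is a list of rows, each a list of 3 entries, a list of its own where there are three numbers: the turn, a rotation vector about the tool's x, y, z in degrees, then the shift along the tool's x, y, z in cm, then the finger opening in cm, from 0 to 8.54. A call has exactly 10 rows; each row shifts and turns the commanded pose from where the row before left it, along the tool's axes as they then stand; what a row does not reach is not made up. A row lasts 1/10 s, in which the tool goes at most 50 mm and 8.59 degrees, less where a joint would pass 70% of its speed; a pose out of reach is approached as far as the arm can. A call with a gripper value outside its range is refused whole. The fingers move at their own pace and stop on an object; "force" is the grip in N (left out, the last holds). Time passes only in rows, so rows that do not move let the fingers close, or fill a call up. It gives the time, the measured TCP pose, the force and the opening at its end, in the units of the state.
- get_state(): the state, without advancing time (a new reading comes with each control period).
- read_camera(name): name is "side" or "top"; returns the picture (420x560x3 uint8, red, green, blue); there is no depth.
- camera_model(name): a dict with "fx", "fy", "cx", "cy" (pixels), "xyz" and "rotation" of the camera in the world. Camera axes: x right, y down, z forward; pixel columns grow to the right and rows downward; lengths in m; the calibration is good to about 2 mm. A picture is of the moment at which its call begins. camera_model takes no time and is no camera call.
- hand_in(): hands the job in, once; it reports no verdict.
Trained networks look in the newest picture that a camera, given by its name, has taken for a name from the list of things; names that differ only in an ending like _2 or _b are one class to them, and where a whole thing is asked for, a point or a joint stands for the part that bears it (a point fixed in the world has none). Each returns a list of dicts, best first, with "p" (0 to 1); they miss things now and then, are a little off and sometimes report something else, mostly with a low value. They report only what shows in the picture. A call takes as long as a camera call. They do not tell look-alikes from the thing itself.
- find_in(camera, label): "extent" ([left, top, width, height] in pixels, round what is visible of it).
- silhouettes(camera, label): "mask" (420x560 bool, what is visible of it) and "extent" ([left, top, width, height] in pixels, round what is visible of it).
The state is a dict: "clock": time; "joint_pos": joint angles; "qvel": joint speeds; "tau": joint torques, N m; "tcp_pos": TCP position; "orientation": TCP orientation; "wrist_force": force on the tool from outside, world axes, zero at the start; "ft_torque": the same for the moment, N m; "finger_gap": finger opening in m.
Only numpy, scipy, OpenCV 4.12 (cv2) and the standard library are available. Lean on these libraries where they do the work, as an engineer would, in place of code of your own. Each camera call takes 0.05 s, during which the arm holds its last target.

## Working session

There is one attempt and no reset: what is moved stays moved. The work goes in short steps, Python scripts to look and compute and a tool call to move; the robot and the scene stay as the last step left them, time stands still between calls to the robot, and variables do not carry over. Pictures are saved under pics/ and viewed, and the job is handed in when it is done.

Besides the shell and the picture viewer there is one more tool, called after "Request:" by a JSON object that holds its "name" and its "arguments", one argument or row to a line. step_arm: Moves the arm, as the interface text tells. Its arguments: {"type":"object","properties":{"targets":{"type":"array","items":{"type":"array"}},"force":{"type":"number"}},"required":["targets"]}

```bash
mkdir -p pics; ls; python3 - <<'E'
from workcell import *
import cv2
s=get_state(); print({k:np.round(v,4) if not isinstance(v,float) else v for k,v in s.items()} if 'np' in globals() else s)
for n in("side","top"):
    im=read_camera(n); cv2.imwrite(f"pics/{n}0.png",im[:,:,::-1]); print(n,camera_model(n))
E
```

```text
pics
{'clock': 0.0, 'joint_pos': array([1.19037494e+00, 3.14003960e-01, 4.49670770e-02, 1.30358927e+00,
       1.85179777e-05, 1.43118090e+00]), 'qvel': array([ 0.00047108,  0.000868  , -0.00157247,  0.0019694 ,  0.00106521,
       -0.0005995 ]), 'tau': array([ 9.27108067e-05, -4.80627000e+01,  2.98533708e+01,  1.90945499e-02,
       -1.42714712e-04, -6.25769857e-06]), 'tcp_pos': array([0.13694986, 0.55792639, 0.23040197]), 'orientation': array([ 0.7018146 ,  0.08430866,  0.70215991, -0.08555569]), 'wrist_force': array([-1.39413918, -0.79916694, -0.403108  ]), 'ft_torque': array([-0.01345305,  0.02205185, -0.00226005]), 'finger_gap': 0.0852198754274572}
side {'fx': 388.08725668268056, 'fy': 388.08725668268056, 'cx': 286.0846455746457, 'cy': 206.80480205398572, 'xyz': array([ 0.1520708 , -0.73365931,  0.75853759]), 'rotation': array([-0.39560531,  0.89052413, -0.20652778,  0.08837135])}
top {'fx': 464.7704073574466, 'fy': 464.7704073574466, 'cx': 284.1200900456063, 'cy': 215.3752404207261, 'xyz': array([ 0.30628093, -0.03239927,  1.30415353]), 'rotation': array([-0.05303774,  0.70787678, -0.70248744,  0.05107707])}
```

View pics/side0.png

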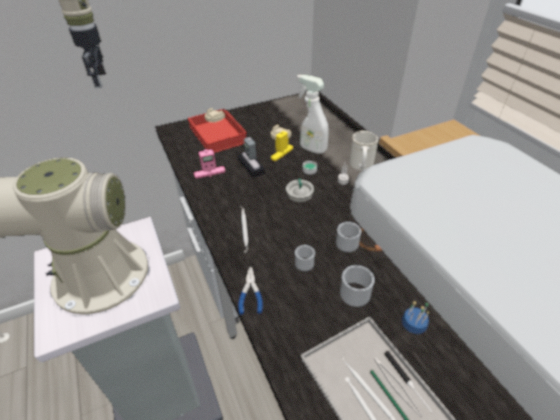

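View pics/top0.png

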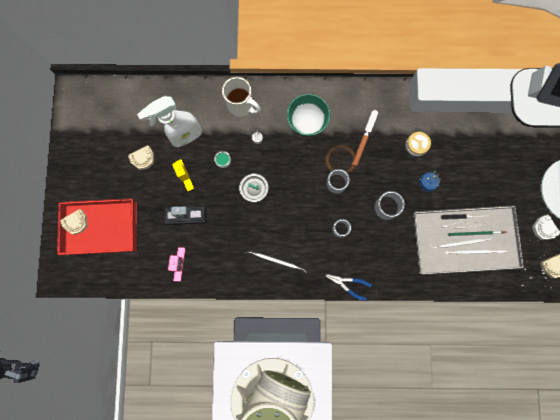

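The side view shows the former with wax at (300,190), the medium ring at (348,237), the small one at (305,258), the large one at (357,286), and the steel gauge on its black rest at (250,158). Pink and yellow lookalikes are nearby. In the top view the former is at (254,187), the rings at (338,181), (342,228) and (390,206), and the gauge at (185,214).

```bash
cat > h.py <<'E'
from workcell import *
import numpy as np, cv2
from scipy.spatial.transform import Rotation as R
def cam(n):
    m=camera_model(n); q=m['rotation']; return m,R.from_quat([q[1],q[2],q[3],q[0]]).as_matrix(),np.array(m['xyz'])
def ray(n,u,v):
    m,r,c=cam(n); return c,r@np.array([(u-m['cx'])/m['fx'],(v-m['cy'])/m['fy'],1])
def onz(n,u,v,z):
    c,d=ray(n,u,v); return c+d*(z-c[2])/d[2]
def proj(n,P):
    m,r,c=cam(n); p=(np.atleast_2d(P)-c)@r; return np.c_[m['fx']*p[:,0]/p[:,2]+m['cx'],m['fy']*p[:,1]/p[:,2]+m['cy']]
def crop(n,im,x,y,w,h,s,fn):
    cv2.imwrite(fn,cv2.resize(im[y:y+h,x:x+w,::-1],None,fx=s,fy=s,interpolation=cv2.INTER_CUBIC))
E
python3 - <<'E'
from h import *
S={}
for n in("side","top"):
    im=read_camera(n); S[n+'im']=im
    for l in("former","ring_medium","gauge","gauge_rest","spot"):
        r=silhouettes(n,l)
        for i,d in enumerate(r[:4]):
            m=d['mask']; ys,xs=np.nonzero(m); print(n,l,round(d['p'],2),np.round(d['extent'],1),m.sum(),xs.mean().round(1),ys.mean().round(1))
            S[f"{n}_{l}_{i}"]=m
np.savez('s0.npz',**S)
crop("side",S['sideim'],230,120,150,120,5,"pics/s1.png")
crop("top",S['topim'],150,140,160,100,5,"pics/t1.png")
E
```

```text
side former 0.89 [286.9 178.7  26.2  28.2] 452 300.1 189.9
side former 0.56 [240.3 139.6  19.2  28.5] 302 250.4 151.5
side ring_medium 0.72 [335.8 221.6  25.8  29.8] 582 348.2 236.3
side gauge 0.78 [268.5 130.3  24.   31.6] 320 281.4 144.8
side gauge 0.71 [192.2 148.8  34.3  26.1] 390 208.5 164.4
side gauge 0.69 [241.4 135.4  17.3  33.4] 293 250.2 152.1
side gauge 0.53 [288.1 179.7  25.8  23.2] 467 299.9 190.1
side gauge_rest 0.57 [239.  153.6  25.5  20.3] 266 251.6 166.2
top former 0.97 [238.1 174.9  29.7  27.4] 603 253.3 187.9
top ring_medium 0.66 [330.1 170.4  20.2  19.2] 174 338.2 179.7
top gauge 0.87 [165.7 205.8  34.6  14.7] 363 183.2 212.8
top gauge 0.79 [169.3 247.7  19.1  33.4] 337 177.4 263.6
top gauge 0.49 [173.2 158.5  19.5  32.7] 282 182.6 173.8
top gauge_rest 0.82 [163.5 205.8  46.3  20. ] 385 186.9 217.0
```

```bash
python3 - <<'E'
from h import *
S=np.load('s0.npz')
crop("side",S['sideim'],280,210,120,100,6,"pics/s2.png")
crop("top",S['topim'],310,150,120,100,6,"pics/t2.png")
E
```

```text
(no output)
```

View pics/s1.png

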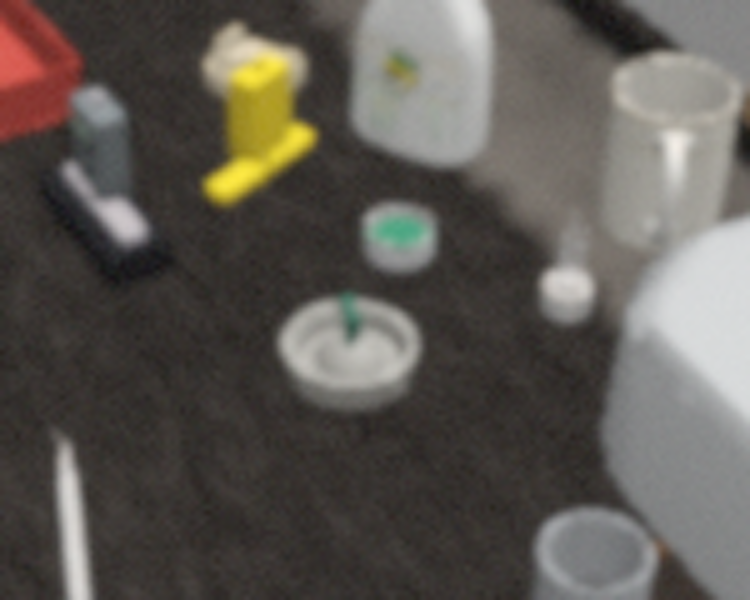

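View pics/t1.png

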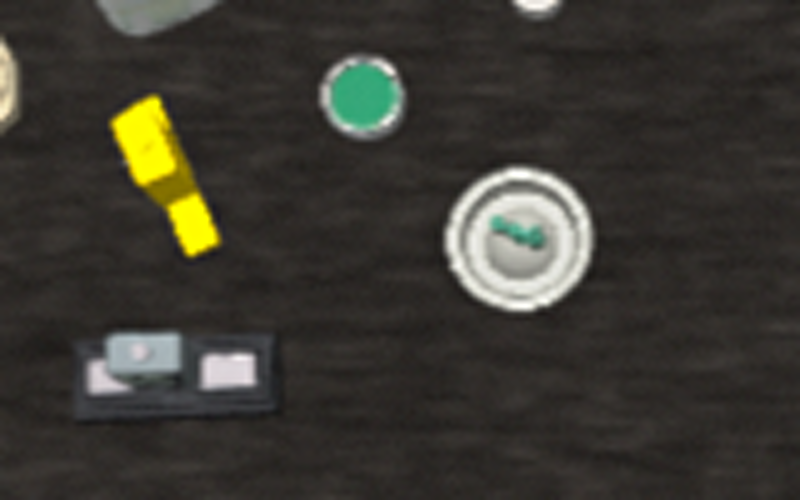

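View pics/t2.png

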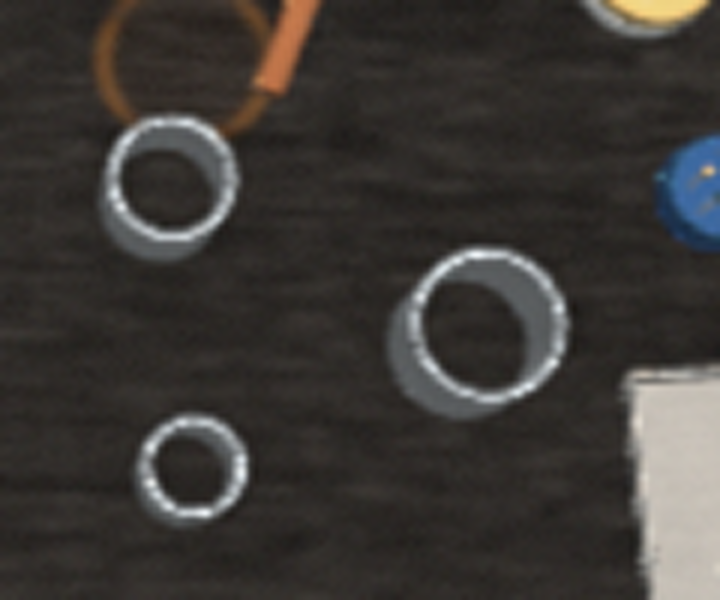

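View pics/s2.png

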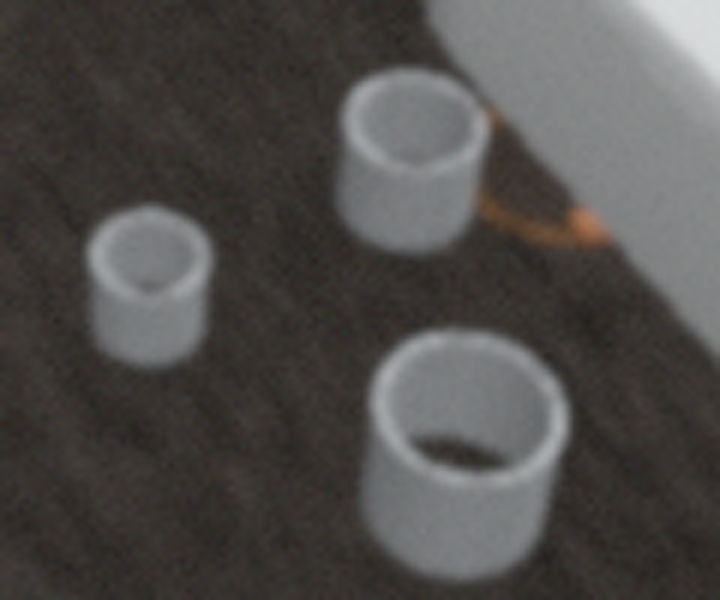

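```bash
python3 - <<'E'
from h import *
import workcell; print([k for k in dir(workcell) if not k.startswith('__')], globals().get('hold_point_z'))
S=np.load('s0.npz')
crop("side",S['sideim'],280,165,45,45,14,"pics/s3.png")
crop("top",S['topim'],234,168,40,40,14,"pics/t3.png")
crop("top",S['topim'],160,195,55,40,14,"pics/t4.png")
E
```

```text
['MotionError', 'camera_model', 'find_in', 'get_state', 'hand_in', 'hold_point_z', 'read_camera', 'silhouettes'] 0.0187
```

View pics/s3.png

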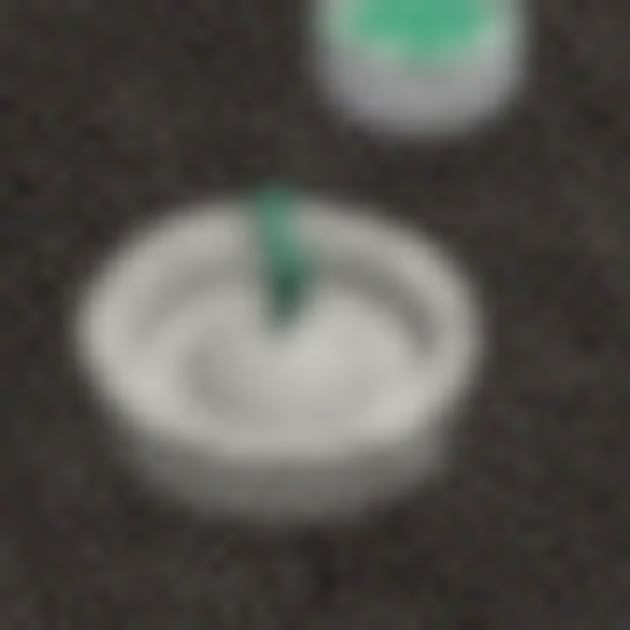

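View pics/t3.png

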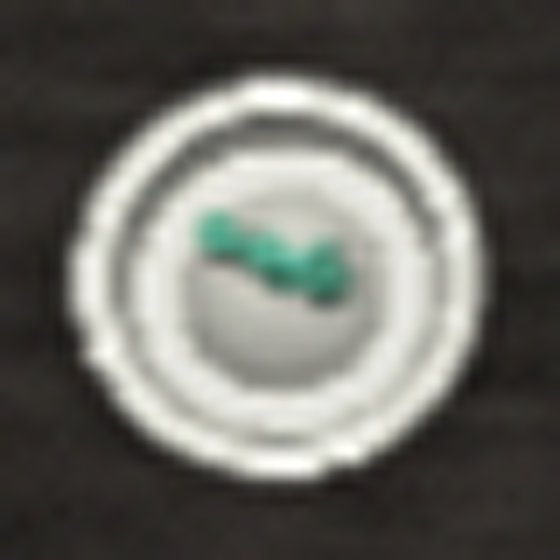

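View pics/t4.png

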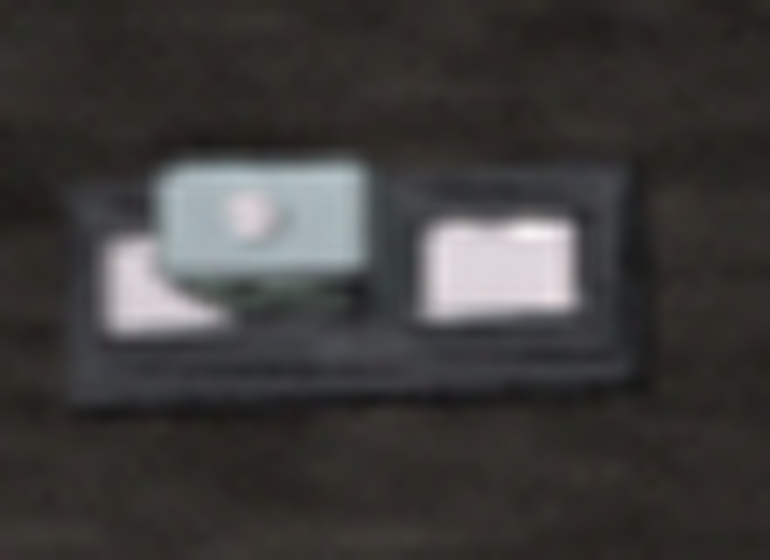

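```bash
python3 - <<'E'
from h import *
from scipy.optimize import least_squares
S=np.load('s0.npz'); top=S['topim']; side=S['sideim']
def ell(mask):
    c,_=cv2.findContours(mask.astype(np.uint8),cv2.RETR_EXTERNAL,cv2.CHAIN_APPROX_NONE); c=max(c,key=cv2.contourArea); return cv2.fitEllipse(c),len(c)
# former: bright pixels in upsampled top
def seg(im,x,y,w,h,thr,s=8):
    g=cv2.resize(cv2.cvtColor(im[y:y+h,x:x+w],cv2.COLOR_RGB2GRAY),None,fx=s,fy=s,interpolation=cv2.INTER_CUBIC)
    m=g>thr; n,l,st,_=cv2.connectedComponentsWithStats(m.astype(np.uint8)); k=1+np.argmax(st[1:,4]); m=l==k
    e,_=ell(m); (cx,cy),(a,b),t=e
    return (cx+.5)/s-.5+x,(cy+.5)/s-.5+y,a/s,b/s
u,v,a,b=seg(top,234,168,40,40,100); print('former top px',u,v,a,b); F=onz('top',u,v,.0205); print('former',F)
for nm,(x,y,w,h),z,D in(('med',(322,165,36,36),.05,.058),('small',(328,214,30,30),.042,.046),('large',(370,186,42,42),.06,.069)):
    for thr in(110,140):
        u,v,a,b=seg(top,x,y,w,h,thr); P=onz('top',u,v,z); print(nm,thr,u,v,a,b,P, 'expected px',D*464.8/(1.304-z))
# green wax pixels
hsv=cv2.cvtColor(cv2.resize(top[168:208,234:274],None,fx=14,fy=14,interpolation=cv2.INTER_CUBIC),cv2.COLOR_RGB2HSV)
m=(hsv[...,1]>70)&(hsv[...,0]>60)&(hsv[...,0]<100)
ys,xs=np.nonzero(m); print('wax top px',xs.min(),xs.max(),ys.min(),ys.max())
for n,(x,y) in(('top',(234,168)),('side',(280,165))):
  for th in np.deg2rad([-110,-90,-70,110,90,70,-120]):
    d=np.array([np.cos(th),np.sin(th),0])
    P=np.array([F[0],F[1],0])
    q=proj(n,np.array([P+.011*d+[0,0,.05],P+[0,0,.042],P-.011*d+[0,0,.042],P+[0,0,.022]]))
    print(n,np.rad2deg(th).round(),((q-[x,y]+.5)*14-.5).round().tolist())
E
```

```text
former top px 253.39022064208984 187.34754943847656 28.75272560119629 29.577159881591797
former [0.57601791 0.05912995 0.0205    ]
med 110 338.0854244232178 179.39724254608154 21.38631248474121 21.84828758239746 [ 0.59390808 -0.17628572  0.05      ] expected px 21.497926634768742
med 140 338.1701412200928 179.8286247253418 18.753814697265625 19.852495193481445 [ 0.59269262 -0.17650811  0.05      ] expected px 21.497926634768742
small 110 341.7635335922241 227.4435396194458 17.1748104095459 17.96888542175293 [ 0.46145526 -0.18601555  0.042     ] expected px 16.941996830427893
small 140 341.8088655471802 227.42881774902344 15.690351486206055 16.24732208251953 [ 0.46149674 -0.18613988  0.042     ] expected px 16.941996830427893
large 110 390.74866485595703 203.75803184509277 25.611431121826172 26.631168365478516 [ 0.52501136 -0.31745076  0.06      ] expected px 25.780707395498396
large 140 390.9307441711426 202.85658073425293 22.179994583129883 24.18355941772461 [ 0.52749972 -0.31800923  0.06      ] expected px 25.780707395498396
wax top px 201 345 215 297
top -110.0 [[320.0, 266.0], [2
[... 326 characters left out ...]
], [277.0, 276.0]]
top 70.0 [[216.0, 227.0], [271.0, 255.0], [323.0, 274.0], [277.0, 276.0]]
top -120.0 [[316.0, 274.0], [271.0, 255.0], [223.0, 227.0], [277.0, 276.0]]
side -110.0 [[281.0, 252.0], [274.0, 249.0], [267.0, 217.0], [272.0, 323.0]]
side -90.0 [[299.0, 249.0], [274.0, 249.0], [250.0, 220.0], [272.0, 323.0]]
side -70.0 [[313.0, 242.0], [274.0, 249.0], [236.0, 227.0], [272.0, 323.0]]
side 110.0 [[236.0, 197.0], [274.0, 249.0], [312.0, 272.0], [272.0, 323.0]]
side 90.0 [[250.0, 191.0], [274.0, 249.0], [298.0, 279.0], [272.0, 323.0]]
side 70.0 [[268.0, 187.0], [274.0, 249.0], [280.0, 282.0], [272.0, 323.0]]
side -120.0 [[272.0, 252.0], [274.0, 249.0], [276.0, 217.0], [272.0, 323.0]]
```

```bash
python3 - <<'E'
from h import *
A={}
for n in("side","top"):
    f=np.array([read_camera(n) for _ in range(6)]).astype(float); print(n,f.std(0).mean()); A[n]=f.mean(0).astype(np.float32)
    for d in silhouettes(n,"wax_bar")[:3]: print(d['p'],d['extent'],d['mask'].sum()); 
np.savez('avg0.npz',**A)
for n,(x,y) in(('top',(243,178)),('side',(288,170))):
    c=A[n][y:y+22,x:x+26]; cv2.imwrite(f"pics/{n}5.png",cv2.resize(np.clip(c*1.2,0,255)[...,::-1].astype(np.uint8),None,fx=28,fy=28,interpolation=cv2.INTER_CUBIC))
E
```

```text
side 1.2451571634656442
top 0.9132532444422219
```

View pics/side5.png

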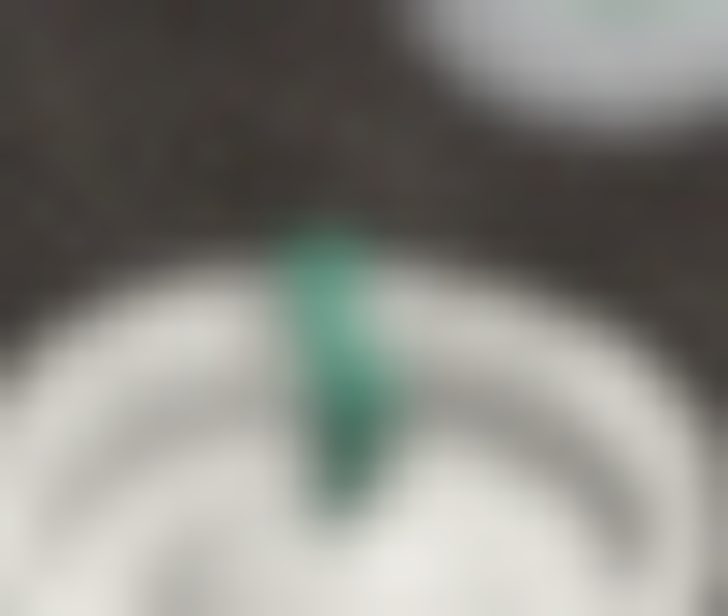

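View pics/top5.png

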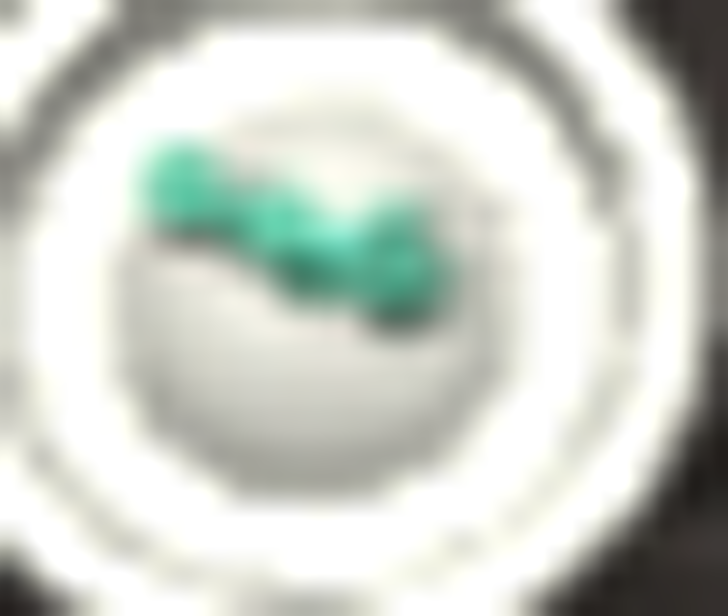

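```bash
cat > fit.py <<'E'
from h import *
from scipy.optimize import least_squares, differential_evolution
A=np.load('avg0.npz')
t=np.linspace(0,2*np.pi,40)
# side offset from former lip: project lip outer circle & compare to bright seg
im=A['side'].astype(np.uint8)
F=np.array([.5760,.0591,0])
C={'top':(243,178),'side':(288,170)}
W={}
for n,(x,y) in C.items():
    c=A[n][y:y+22,x:x+26]; g=c[...,1]-c[...,0]; W[n]=np.clip(g/np.percentile(g,99.5),0,1); print(n,np.percentile(g,99.5)); 
    np.set_printoptions(linewidth=200); print(g[4:20,2:20].round().astype(int))
m=(cv2.cvtColor(im,cv2.COLOR_RGB2GRAY)>105)[170:215,278:325]
ys,xs=np.nonzero(m); print('side former bbox',xs.min()+278,xs.max()+278,ys.min()+170,ys.max()+170)
for z in (.021,0.0):
    q=proj('side',F+np.c_[.041*np.cos(t),.041*np.sin(t),t*0+z]); print(z,q.min(0),q.max(0))
    q=proj('top',F+np.c_[.041*np.cos(t),.041*np.sin(t),t*0+z]); print(z,q.min(0),q.max(0))
K=6
def render(n,p,off):
    th,hm,ho,dm,do,zb,bt=p
    d=np.array([np.cos(th),np.sin(th),0]); x,y=C[n]; M=np.zeros((22*K,26*K),np.uint8)
    def hull(P):
        q=(proj(n,P)+off[n]-[x,y]+.5)*K-.5
        cv2.fillConvexPoly(M,cv2.convexHull(np.round(q).astype(np.int32)),1)
    def cyl(s,D,z0,z1):
        c=F+s*d; o=np.c_[D/2*np.cos(t),D/2*np.sin(t),0*t]; hull(np.vstack([c+o+[0,0,z0],c+o+[0,0,z1]]))
    zp=zb-.004
    cyl(.011,.012,zp,.05); cyl(0,dm,zp,hm); cyl(-.011,do,zp,ho)
    for s in(.011,0,-.011): cyl(s,.003,.018,zp)
    e=np.array([-d[1],d[0],0])*bt/2
    hull(np.array([F+a*d+b*e+[0,0,zb+cc] for a in(-.011,.011) for b in(-1,1) for cc in(-bt/2,bt/2)]))
    m=cv2.GaussianBlur(M.astype(np.float32),(0,0),.5*K)
    return m.reshape(22,K,26,K).mean((1,3))
def cost(v):
    p=[v[0],*(v[1:7])]; off={'top':v[7:9],'side':v[9:11]}
    return sum(((render(n,p,off)-W[n])**2).sum() for n in C)+ .3*np.sum(v[7:11]**2)
if __name__=='__main__':
  for lo in(-150,40):
    b=[(np.deg2rad(lo),np.deg2rad(lo+60)),(.03,.048),(.03,.048),(.006,.0115),(.006,.0115),(.028,.042),(.003,.008)]+[(-1.2,1.2)]*4
    r=differential_evolution(cost,b,maxiter=60,popsize=8,seed=1); print(lo,r.fun,np.rad2deg(r.x[0]),r.x[1:].round(4))
E
python3 fit.py
```

```text
top 79.45671
[[ 0  0  0  1  4  3 -1  0  0  0  1  0  0  0  0  0  0  0]
 [ 0 -1  6 36 60 32  2  1  3  0  0  0 -1  0  0  0  1  0]
 [ 0  0 15 59 84 62 28 24 24  5  2  6  5  2 -1  0  0  0]
 [ 0 -1 10 44 74 72 69 79 74 40 22 42 42 12  0 -1  0  0]
 [ 0  0  0  4 12 19 49 78 83 81 75 67 60 20  1  0 -1  0]
 [ 0  0 -1 -1 -2 -1  8 31 53 67 73 70 74 42 12  1  0  0]
 [ 0  0  0  0  0  0  0  5 25 37 44 58 56 36  8  0  0  0]
 [ 0  0  0  0  0  0  0  0  1  2  2 12 17  8  3  1  1  0]
 [ 0  0  0  0  1  0  0  0  0 -1  0  1  2  0  0  0  1  0]
 [ 0  0  0  1  0  0  0  1  0  0 -1  0  1  1  1  0  0  0]
 [ 0  0  0  0  0  0  1  0  0  0  0  0  1  0  1  0  1  1]
 [ 0  0  0  0  0  0  0  0  0  0  1  0  0  0  0  2  1  1]
 [ 0  0  0  0  0  0  0  0  0  0  0  1  1  0  1  1  0  2]
 [ 0  1  0  0  0  0  0  2  0  0  0  1  1  1  1  1  2  2]
 [-1  0  0  0  0  0  0  0  0  1  1  1  1  1  1  1  1  0]
 [ 0  0  0  0  0  0  0  0  0  1  1  1  1  2  1  1  0  0]]
side 37.666664
[[-4 -4 -4 -3 -5 -5 -4 -5 -5 -6 -4 -4 -4 -5 -3 -2 -2 -3]
 [-3 -4 -4 -3 -5 -4 -4 -4 -4 -5 -5 -4 -4 -5 -5 -4 -4 -5]
 [-5 -3 -3 -4 -4 -3 -4 -5 -5 -4 -4 -6 -4 -6 -
[... 1876 characters left out ...]
^^^^^^^^^^
  File "fit.py", line 26, in cyl
    c=F+s*d; o=np.c_[D/2*np.cos(t),D/2*np.sin(t),0*t]; hull(np.vstack([c+o+[0,0,z0],c+o+[0,0,z1]]))
                                                       ~~~~^^^^^^^^^^^^^^^^^^^^^^^^^^^^^^^^^^^^^^^^
  File "fit.py", line 23, in hull
    q=(proj(n,P)+off[n]-[x,y]+.5)*K-.5
       ~~~~^^^^^
  File "h.py", line 11, in proj
    m,r,c=cam(n); p=(np.atleast_2d(P)-c)@r; return np.c_[m['fx']*p[:,0]/p[:,2]+m['cx'],m['fy']*p[:,1]/p[:,2]+m['cy']]
          ~~~^^^
  File "h.py", line 5, in cam
    m=camera_model(n); q=m['rotation']; return m,R.from_quat([q[1],q[2],q[3],q[0]]).as_matrix(),np.array(m['xyz'])
ValueError: time passes only in moves, steps and waits
```

```bash
python3 - <<'E'
s=open('h.py').read()
s=s.replace("def cam(n):\n","import functools\n@functools.lru_cache(None)\ndef cam(n):\n"); open('h.py','w').write(s)
E
time timeout 500 python3 fit.py | grep -A1 -E "^(-150|40)"
```

```text
-150 6.245913543326656 -113.47963267671969 [ 0.0396  0.0431  0.0066  0.007   0.042   0.0031 -0.4951 -0.4232  0.5523 -1.1317]
40 11.821824558049638 65.98296561656818 [0.0391 0.0465 0.0062 0.0061 0.042  0.0056 0.4415 0.0402 0.7013 1.0222]
real	0m30.905s
user	0m31.524s
sys	0m0.094s
```

```bash
python3 - <<'E'
from h import *
def q(X,Y,z): return onz('top',(X+.5)/14-.5+160,(Y+.5)/14-.5+195,z)
bar=[q(103,240,.031),q(574,222,.031),q(578,312,.031),q(108,333,.031)]
hs=[q(158,162,.101),q(366,160,.101),q(368,272,.101),q(165,274,.101)]
st=q(252,216,.108)
rest=[q(72,192,.026),q(628,168,.026),q(640,380,.026),q(75,405,.026)]
for nm,P in(('bar',bar),('housing',hs),('rest',rest)):
    P=np.array(P); c=P.mean(0); e=(P[0]+P[3]-P[1]-P[2])/2; f=(P[0]+P[1]-P[2]-P[3])/2
    print(nm,c.round(4),'len',np.linalg.norm(e).round(4),np.linalg.norm(f).round(4),'yaw of y',np.rad2deg(np.arctan2(-e[0],e[1])).round(2))
print(st)
g=get_state(); o=g['orientation']; T=R.from_quat([o[1],o[2],o[3],o[0]]).as_matrix(); print(T.round(4)); print(g['clock'],g['tcp_pos'])
E
```

```text
bar [0.4962 0.2497 0.031 ] len 0.0931 0.0184 yaw of y 2.83
housing [0.497 0.249 0.101] len 0.0385 0.0213 yaw of y 0.99
rest [0.4951 0.2482 0.026 ] len 0.1114 0.0428 yaw of y 2.96
[0.49602255 0.24966727 0.108     ]
[[ 1.000e-04  2.385e-01  9.711e-01]
 [ 1.000e-04  9.711e-01 -2.385e-01]
 [-1.000e+00  2.000e-04  0.000e+00]]
1.4 [0.13716058 0.55846214 0.23133666]
```

Request:
{"name": "step_arm", "arguments": {
  "targets": [
    [[0, 0, 0], [0.2, -1.5, 1.5], 8.5],
    [[0, 0, 0], [0.5, -3, 3.1], 8.5],
    [[0, 0, 0], [0.5, -3, 3.1], 8.5],
    [[0, 0, 0], [0.5, -3, 3.1], 8.5],
    [[0, 0, 0], [0.5, -3, 3.1], 8.5],
    [[0, 0, 0], [0.5, -3, 3.1], 8.5],
    [[0, 0, 0], [0.5, -3, 3.1], 8.5],
    [[0, 0, 0], [0.5, -3, 3.1], 8.5],
    [[0, 0, 0], [0.5, -3, 3.1], 8.5],
    [[0, 0, 0], [0.5, -3, 3.1], 8.5]
  ],
  "force": 40
}}

```text
clock: 2.4
tcp_pos: [0.3555, 0.2101, 0.1845]
orientation: [0.702, 0.085, 0.702, -0.085]
wrist_force: [1.2, 0.5, 1.1]
finger_gap: 0.0854
```

Request:
{"name": "step_arm", "arguments": {
  "targets": [
    [[0, 0, 0], [0.5, -3, 3.1], 8.5],
    [[0, 0, 0], [0.7, -3.2, 3.25], 8.5],
    [[0, 0, 0], [0.7, -3.2, 3.25], 8.5],
    [[0, 0, 0], [0.7, -3.3, 3.35], 8.5],
    [[0, 0, 0], [0.7, -3.4, 3.4], 8.5],
    [[0, 0, 0], [0.7, -3.4, 3.4], 8.5],
    [[0, 0, 0], [0.7, -3.4, 3.4], 8.5],
    [[0, 0, 0], [0.7, -3.4, 3.4], 8.5],
    [[0, 0, 0], [0.7, -3.2, 3.2], 8.5],
    [[0, 0, 0], [0.7, -2.4, 2.7], 8.5]
  ]
}}

```text
clock: 3.4
tcp_pos: [0.5949, -0.1784, 0.1159]
orientation: [0.702, 0.085, 0.702, -0.086]
wrist_force: [0.7, 1.0, 0.4]
finger_gap: 0.0851
```

```bash
cat > st.py <<'E'
from h import *
import sys
g=get_state(); o=g['orientation']; T=R.from_quat([o[1],o[2],o[3],o[0]]).as_matrix(); p=g['tcp_pos']
print(round(g['clock'],2),'tcp',p.round(4),'F',g['wrist_force'].round(2),'M',g['ft_torque'].round(3),'gap',round(g['finger_gap'],4)); print(T.round(4).tolist())
if len(sys.argv)>3:
    t=np.array([float(a) for a in sys.argv[1:4]]); print('delta tool cm',(T.T@(t-p)*100).round(2))
E
python3 st.py .5935 -.1765 .0173
```

```text
3.4 tcp [ 0.5949 -0.1784  0.1159] F [0.66 0.98 0.43] M [ 0.011  0.023 -0.011] gap 0.0851
[[0.0007, 0.2401, 0.9708], [-0.0004, 0.9708, -0.2401], [-1.0, -0.0003, 0.0008]]
delta tool cm [ 9.86  0.16 -0.18]
```

Request:
{"name": "step_arm", "arguments": {
  "targets": [
    [[0, 0, 0], [0.8, 0.1, -0.1], 8.5],
    [[0, 0, 0], [1.4, 0.1, -0.1], 8.5],
    [[0, 0, 0], [1.6, 0, 0], 8.5],
    [[0, 0, 0], [1.6, 0, 0], 8.5],
    [[0, 0, 0], [1.6, 0, 0], 8.5],
    [[0, 0, 0], [1.4, 0, 0], 8.5],
    [[0, 0, 0], [1.0, 0, 0], 8.5],
    [[0, 0, 0], [0.5, 0, 0], 8.5],
    [[0, 0, 0], [0, 0, 0], 8.5],
    [[0, 0, 0], [0, 0, 0], 6.5]
  ]
}}

```text
clock: 4.4
tcp_pos: [0.5927, -0.1733, 0.0178]
orientation: [0.702, 0.085, 0.702, -0.085]
wrist_force: [0.3, 1.5, 0.6]
finger_gap: 0.073
```

```bash
python3 st.py .5935 -.1765 .0173; python3 - <<'E'
from h import *
a=read_camera('side'); b=read_camera('top')
crop('side',a,300,170,100,100,6,'pics/a1.png'); crop('top',b,300,130,80,80,7,'pics/b1.png')
E
```

```text
4.4 tcp [ 0.5927 -0.1733  0.0178] F [0.35 1.48 0.63] M [-0.006 -0.008  0.003] gap 0.073
[[0.0007, 0.2384, 0.9712], [-0.0002, 0.9712, -0.2384], [-1.0, -0.0, 0.0007]]
delta tool cm [ 0.05 -0.29  0.16]
```

View pics/a1.png

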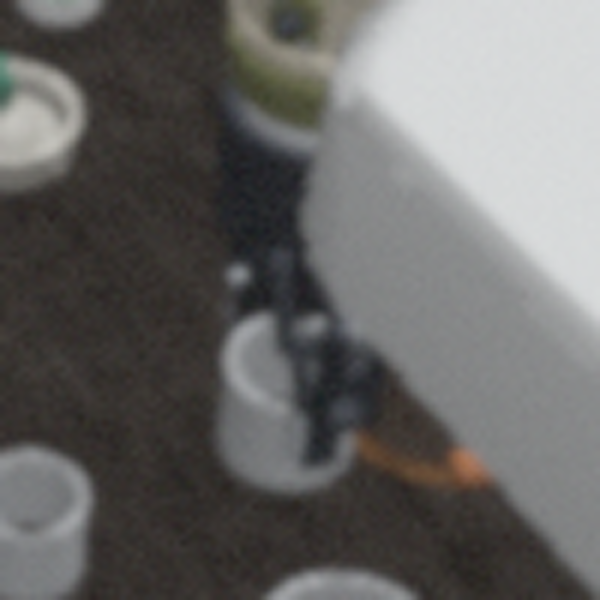

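View pics/b1.png

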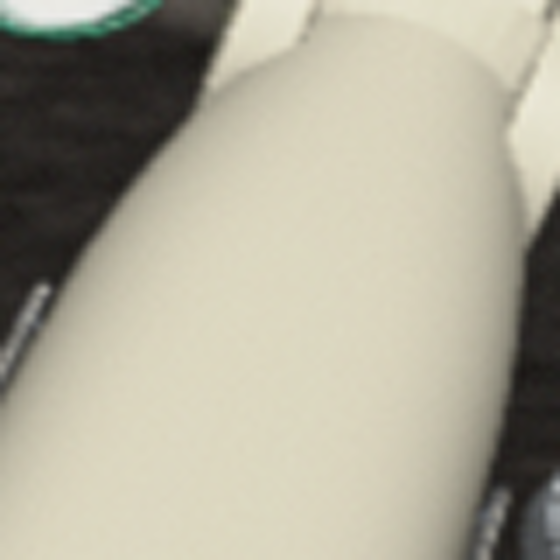

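The side view shows the open fingers straddling the medium ring: near finger at about (353,236), ring at (348,236). Now I'll fix a 3 mm offset and close.

Request:
{"name": "step_arm", "arguments": {
  "targets": [
    [[0, 0, 0], [0, -0.3, 0.1], 7],
    [[0, 0, 0], [0, 0, 0], 6.5],
    [[0, 0, 0], [0, 0, 0], 5],
    [[0, 0, 0], [0, 0, 0], 5],
    [[0, 0, 0], [0, 0, 0], 5],
    [[0, 0, 0], [0, 0, 0], 5],
    [[0, 0, 0], [0, 0, 0], 5],
    [[0, 0, 0], [0, 0, 0], 5],
    [[0, 0, 0], [0, 0, 0], 5],
    [[0, 0, 0], [0, 0, 0], 5]
  ],
  "force": 40
}}

```text
clock: 5.5
tcp_pos: [0.593, -0.1767, 0.018]
orientation: [0.702, 0.085, 0.702, -0.085]
wrist_force: [-0.5, -0.8, 5.1]
finger_gap: 0.0574
```

```bash
python3 st.py .576 .059 .12
```

```text
5.5 tcp [ 0.593  -0.1767  0.018 ] F [-0.46 -0.85  5.13] M [-0.075  0.111 -0.054] gap 0.0574
[[0.0012, 0.2386, 0.9711], [-0.0007, 0.9711, -0.2386], [-1.0, -0.0004, 0.0013]]
delta tool cm [-10.22  22.48  -7.27]
```

Request:
{"name": "step_arm", "arguments": {
  "targets": [
    [[0, 0, 0], [-1, 0, 0], 5],
    [[0, 0, 0], [-2, 0, 0], 5],
    [[0, 0, 0], [-2.5, 0, 0], 5],
    [[0, 0, 0], [-2.5, 0.5, -0.2], 5],
    [[0, 0, 0], [-1.5, 2, -0.6], 5],
    [[0, 0, 0], [-0.7, 3, -1], 5],
    [[0, 0, 0], [0, 4, -1.3], 5],
    [[0, 0, 0], [0, 4, -1.3], 5],
    [[0, 0, 0], [0, 4, -1.3], 5],
    [[0, 0, 0], [0, 3, -1], 5]
  ]
}}

```text
clock: 6.5
tcp_pos: [0.5752, 0.0412, 0.1192]
orientation: [0.702, 0.085, 0.703, -0.084]
wrist_force: [0.3, -0.5, -1.4]
finger_gap: 0.0573
```

Request:
{"name": "step_arm", "arguments": {
  "targets": [
    [[0, 0, 0], [0, 1.5, -0.5], 5],
    [[0, 0, 0], [0, 0.5, -0.1], 5],
    [[0, 0, 0], [0, 0, 0], 5],
    [[0, 0, 0], [0, 0, 0], 5],
    [[0, 0, 0], [0, 0, 0], 5],
    [[0, 0, 0], [0, 0, 0], 5],
    [[0, 0, 0], [0, 0, 0], 5],
    [[0, 0, 0], [0, 0, 0], 5],
    [[0, 0, 0], [0, 0, 0], 5],
    [[0, 0, 0], [0, 0, 0], 5]
  ]
}}

```text
clock: 7.5
tcp_pos: [0.5753, 0.0595, 0.1193]
orientation: [0.702, 0.085, 0.702, -0.085]
wrist_force: [0.2, 0.1, -1.3]
finger_gap: 0.0572
```

```bash
python3 st.py .576 .059 .12; python3 - <<'E'
from h import *
a=np.mean([read_camera('side') for _ in range(2)],0).astype(np.uint8); b=read_camera('top')
np.savez('h1.npz',side=a,top=b)
crop('side',a,260,120,80,80,8,'pics/a2.png'); crop('top',b,214,148,80,80,7,'pics/b2.png')
E
```

```text
7.5 tcp [0.5753 0.0595 0.1193] F [ 0.22  0.13 -1.25] M [-0.049 -0.028  0.008] gap 0.0572
[[0.0, 0.2385, 0.9711], [0.0001, 0.9711, -0.2385], [-1.0, 0.0001, 0.0]]
delta tool cm [-0.07 -0.04  0.08]
```

View pics/a2.png

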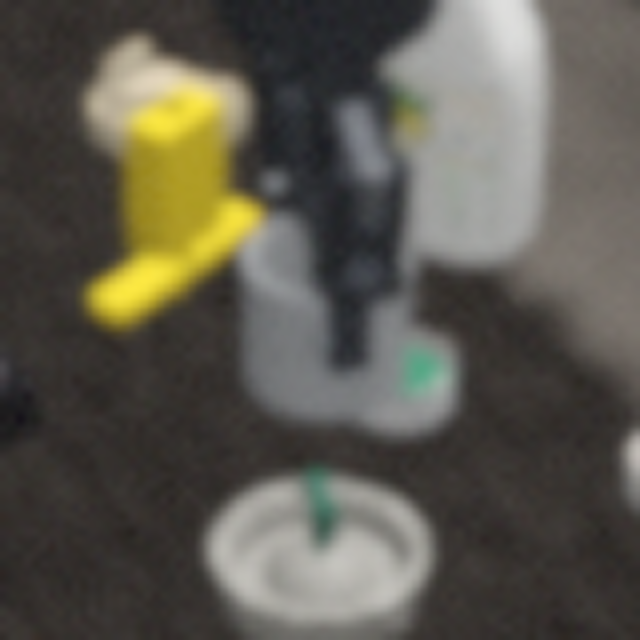

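View pics/b2.png

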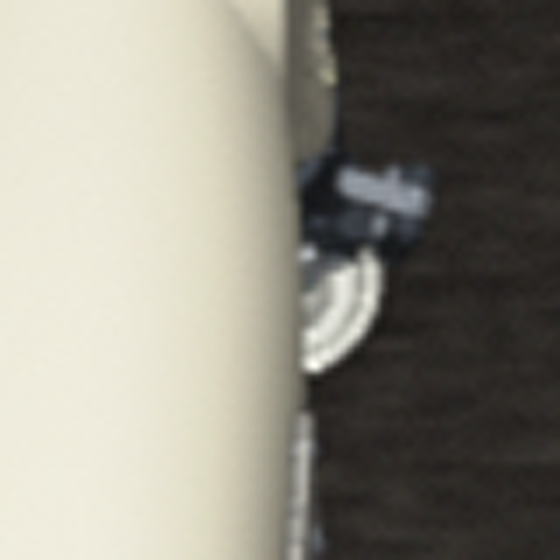

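```bash
python3 - <<'E'
from h import *
t=np.linspace(0,2*np.pi,120)
def c(x,y,z,r): return np.c_[x+r*np.cos(t),y+r*np.sin(t),0*t+z]
f=.1193-.0176
for z in(f,f+.05):
    q=((proj('side',c(.5753,.0595,z,.029))-[260,120]+.5)*8-.5); print('ring z',z,q.min(0).round(),q.max(0).round())
q=((proj('side',c(.576,.0591,.0205,.041))-[260,120]+.5)*8-.5); print('lip',q.min(0).round(),q.max(0).round())
q=((proj('side',c(.576,.0591,.0205,.0345))-[260,120]+.5)*8-.5); print('lipin',q.min(0).round(),q.max(0).round())
E
```

```text
ring z 0.1017 [235. 324.] [398. 420.]
ring z 0.1517 [235. 207.] [403. 302.]
lip [206. 479.] [425. 619.]
lipin [223. 490.] [408. 607.]
```

Request:
{"name": "step_arm", "arguments": {
  "targets": [
    [[0, 0, 0], [0.5, 0, 0.1], 5],
    [[0, 0, 0], [1, 0, 0], 5],
    [[0, 0, 0], [1, 0, 0], 5],
    [[0, 0, 0], [1, 0, 0], 5],
    [[0, 0, 0], [1, 0, 0], 5],
    [[0, 0, 0], [1, 0, 0], 5],
    [[0, 0, 0], [0.9, 0, 0], 5],
    [[0, 0, 0], [0.6, 0, 0], 5],
    [[0, 0, 0], [0, 0, 0], 5],
    [[0, 0, 0], [0, 0, 0], 5]
  ]
}}

```text
clock: 8.65
tcp_pos: [0.5764, 0.0593, 0.0493]
orientation: [0.702, 0.085, 0.702, -0.085]
wrist_force: [-0.6, 0.6, -1.2]
finger_gap: 0.0572
```

```bash
python3 st.py .576 .059 .0256; python3 - <<'E'
from h import *
a=np.mean([read_camera('side') for _ in range(3)],0).astype(np.uint8)
crop('side',a,270,155,60,60,11,'pics/a3.png')
t=np.linspace(0,2*np.pi,120)
def c(x,y,z,r): return np.c_[x+r*np.cos(t),y+r*np.sin(t),0*t+z]
p=get_state()['tcp_pos']; f=p[2]-.0178
for z in(f,f+.05):
    q=((proj('side',c(p[0],p[1],z,.029))-[270,155]+.5)*11-.5); print('ring z',z,q.min(0).round(),q.max(0).round())
q=((proj('side',c(.576,.0591,.0205,.041))-[270,155]+.5)*11-.5); print('lip',q.min(0).round(),q.max(0).round())
E
```

```text
8.65 tcp [0.5764 0.0593 0.0493] F [-0.61  0.63 -1.2 ] M [-0.003  0.003 -0.006] gap 0.0572
[[0.0001, 0.2385, 0.9711], [0.0, 0.9711, -0.2385], [-1.0, 0.0001, 0.0001]]
delta tool cm [ 2.37 -0.04 -0.03]
ring z 0.03208125611984888 [219. 267.] [434. 402.]
ring z 0.08208125611984889 [219. 119.] [440. 253.]
lip [173. 274.] [475. 466.]
```

View pics/a3.png

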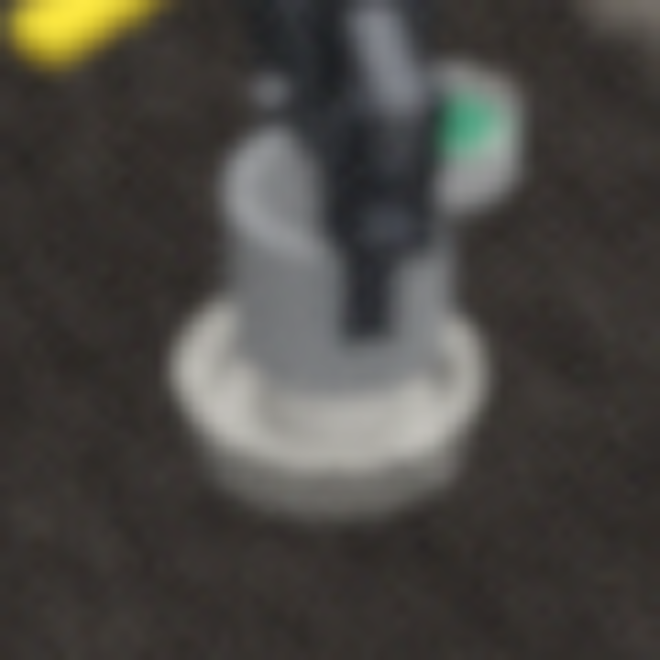

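The side view shows the ring foot inside the lip opening. The ring centre is about 0.5 px right of the former's, which is within the flare. I'll nudge 1 mm and lower.

Request:
{"name": "step_arm", "arguments": {
  "targets": [
    [[0, 0, 0], [0.2, 0.05, -0.1], 5],
    [[0, 0, 0], [0.4, 0, 0], 5],
    [[0, 0, 0], [0.4, 0, 0], 5],
    [[0, 0, 0], [0.3, 0, 0], 5],
    [[0, 0, 0], [0.3, 0, 0], 5],
    [[0, 0, 0], [0.2, 0, 0], 5],
    [[0, 0, 0], [0.2, 0, 0], 5],
    [[0, 0, 0], [0, 0, 0], 5],
    [[0, 0, 0], [0, 0, 0], 5],
    [[0, 0, 0], [0, 0, 0], 5]
  ]
}}

```text
clock: 9.8
tcp_pos: [0.5754, 0.06, 0.0294]
orientation: [0.702, 0.085, 0.702, -0.085]
wrist_force: [-1.0, 0.1, -1.5]
finger_gap: 0.0575
```

```bash
python3 st.py .576 .059 .0256
```

```text
9.8 tcp [0.5754 0.06   0.0294] F [-1.02  0.08 -1.48] M [-0.066  0.066  0.056] gap 0.0575
[[0.0001, 0.2385, 0.9711], [0.0, 0.9711, -0.2385], [-1.0, 0.0, 0.0001]]
delta tool cm [ 0.38 -0.09  0.08]
```

Request:
{"name": "step_arm", "arguments": {
  "targets": [
    [[0, 0, 0], [0.1, 0, 0], 5],
    [[0, 0, 0], [0.1, 0, 0], 5],
    [[0, 0, 0], [0.1, 0, 0], 5],
    [[0, 0, 0], [0.1, 0, 0], 5],
    [[0, 0, 0], [0, 0, 0], 5],
    [[0, 0, 0], [0, 0, 0], 5],
    [[0, 0, 0], [0, 0, 0], 5],
    [[0, 0, 0], [0, 0, 0], 5],
    [[0, 0, 0], [0, 0, 0], 5],
    [[0, 0, 0], [0, 0, 0], 5]
  ]
}}

```text
clock: 10.8
tcp_pos: [0.5754, 0.06, 0.026]
orientation: [0.702, 0.085, 0.702, -0.085]
wrist_force: [-2.7, -1.2, 4.9]
finger_gap: 0.0573
```

```bash
python3 st.py .576 .059 .0256
```

```text
10.8 tcp [0.5754 0.06   0.026 ] F [-2.69 -1.2   4.9 ] M [-0.137  0.548 -0.039] gap 0.0573
[[0.0002, 0.2385, 0.9711], [-0.0001, 0.9711, -0.2385], [-1.0, -0.0, 0.0003]]
delta tool cm [ 0.04 -0.08  0.08]
```

Request:
{"name": "step_arm", "arguments": {
  "targets": [
    [[0, 0, 0], [0.05, 0, 0], 5],
    [[0, 0, 0], [0.05, 0, 0], 5],
    [[0, 0, 0], [0, 0, 0], 5],
    [[0, 0, 0], [0, 0, 0], 5],
    [[0, 0, 0], [-0.05, 0, 0], 6.2],
    [[0, 0, 0], [0, 0, 0], 7],
    [[0, 0, 0], [0, 0, 0], 8],
    [[0, 0, 0], [0, 0, 0], 8.5],
    [[0, 0, 0], [0, 0, 0], 8.5],
    [[0, 0, 0], [0, 0, 0], 8.5]
  ]
}}

```text
clock: 11.8
tcp_pos: [0.5754, 0.0601, 0.0246]
orientation: [0.702, 0.085, 0.702, -0.085]
wrist_force: [0.7, -0.3, 0.1]
finger_gap: 0.0854
```

```bash
python3 st.py .4965 .2493 .20
```

```text
11.8 tcp [0.5754 0.0601 0.0246] F [ 0.72 -0.33  0.12] M [-0.036  0.062  0.021] gap 0.0854
[[-0.0002, 0.2384, 0.9712], [0.0001, 0.9712, -0.2384], [-1.0, 0.0001, -0.0002]]
delta tool cm [-17.53  16.5  -12.18]
```

Request:
{"name": "step_arm", "arguments": {
  "targets": [
    [[0, 0, 0], [-1, 0, 0], 8.5],
    [[0, 0, 0], [-2.5, 0, 0], 8.5],
    [[0, 0, 0], [-4, 0, 0], 8.5],
    [[0, 0, 0], [-4, 1, -0.7], 8.5],
    [[0, 0, 0], [-1.5, 3, -2.2], 8.5],
    [[0, 0, 0], [0, 3.5, -2.6], 8.5],
    [[0, 0, 0], [0, 3.5, -2.6], 8.5],
    [[0, 0, 0], [0, 3, -2.3], 8.5],
    [[0, 0, 0], [0, 1.8, -1.3], 8.5],
    [[0, 0, 0], [0, 0.7, -0.5], 8.5]
  ]
}}

```text
clock: 12.8
tcp_pos: [0.4953, 0.2514, 0.1557]
orientation: [0.702, 0.084, 0.702, -0.084]
wrist_force: [0.4, -0.8, -0.1]
finger_gap: 0.0849
```

Request:
{"name": "step_arm", "arguments": {
  "targets": [
    [[-4, 0, 0], [0, 0, 0], 8.5],
    [[-6, 0, 0], [0, 0, 0], 8.5],
    [[-4, 0, 0], [0, 0, 0], 8.5],
    [[-2.5, 0, 0], [0, 0, 0], 8.5],
    [[0, 0, 0], [0, 0, 0], 8.5],
    [[0, 0, 0], [0, 0, 0], 8.5],
    [[0, 0, 0], [0, 0, 0], 8.5],
    [[0, 0, 0], [0, 0, 0], 8.5],
    [[0, 0, 0], [0, 0, 0], 8.5],
    [[0, 0, 0], [0, 0, 0], 8.5]
  ]
}}

```text
clock: 13.8
tcp_pos: [0.4963, 0.2494, 0.1548]
orientation: [0.707, -0.017, 0.707, 0.017]
wrist_force: [-1.0, -0.3, -0.3]
finger_gap: 0.0853
```

```bash
python3 st.py .4965 .2493 .0533; python3 - <<'E'
from h import *
a=np.mean([read_camera('side') for _ in range(3)],0).astype(np.uint8);b=np.mean([read_camera('top') for _ in range(3)],0).astype(np.uint8)
np.savez('h2.npz',side=a,top=b)
crop('side',a,225,110,100,100,7,'pics/a4.png'); crop('top',b,230,164,50,50,12,'pics/b4.png')
E
```

```text
13.8 tcp [0.4963 0.2494 0.1548] F [-1.   -0.29 -0.32] M [-0.077  0.015 -0.007] gap 0.0853
[[0.0, -0.0471, 0.9989], [0.0001, 0.9989, 0.0471], [-1.0, 0.0001, 0.0]]
delta tool cm [ 1.015e+01 -1.000e-02  2.000e-02]
```

View pics/a4.png

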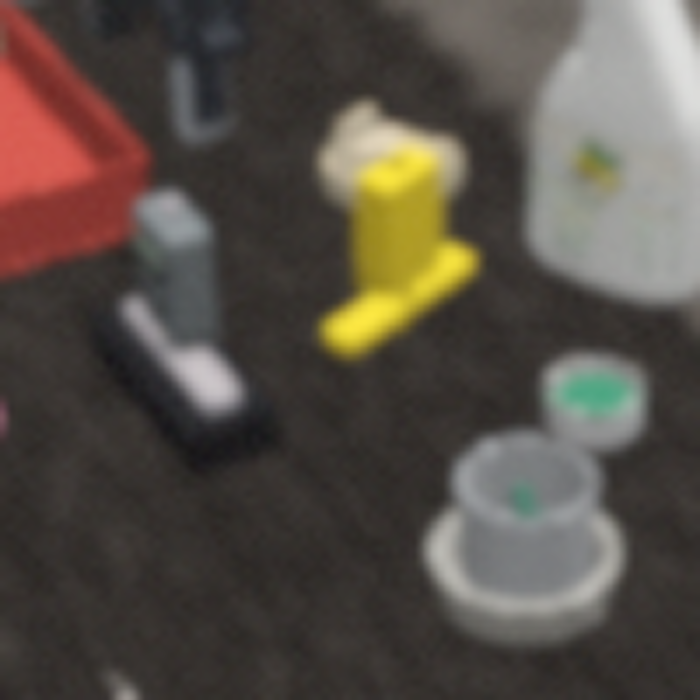

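View pics/b4.png

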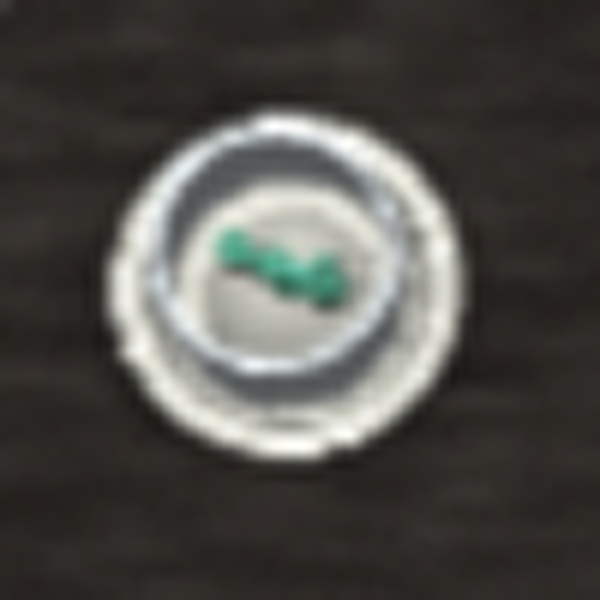

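```bash
python3 - <<'E'
from h import *
F=np.array([.576,.0591,0])
def tc(n,P,o=(230,164),s=12): return ((proj(n,P)-np.array(o)+.5)*s-.5).round(1)
print('lip',tc('top',F+[0,0,.0205]),'rim',tc('top',F+[0,0,.058]),'spot-113',tc('top',F+[-.0043,-.0101,.05]))
print('side rim',tc('side',F+[0,0,.058],(225,110),7),'lip',tc('side',F+[0,0,.0205],(225,110),7),'spot',tc('side',F+[-.0043,-.0101,.05],(225,110),7))
A=np.load('h2.npz')
im=A['top'][164:214,230:280].astype(np.float32)
print('px',(onz('top',(322.5)/12-.5+230,(275.5)/12-.5+164,.05)))
# upscaled views
g=A['top'][180:192,246:262].astype(np.float32)
cv2.imwrite('pics/b5.png',cv2.resize(np.clip(g*1.3,0,255)[...,::-1].astype(np.uint8),None,fx=48,fy=48,interpolation=cv2.INTER_NEAREST))
E
```

```text
lip [[286.3 285.7]] rim [[275.2 251.8]] spot-113 [[321.3 277.9]]
side rim [[522.2 479.5]] lip [[520.8 548.8]] spot [[523.9 510.8]]
px [0.57237705 0.04884968 0.05      ]
```

View pics/b5.png

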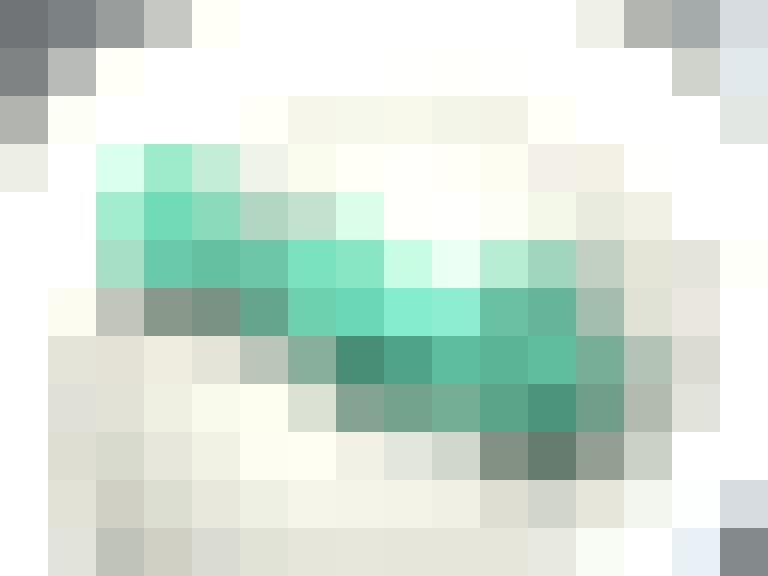

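Request:
{"name": "step_arm", "arguments": {
  "targets": [
    [[0, 0, 0], [0.8, 0, 0], 8.5],
    [[0, 0, 0], [1.5, 0, 0], 8.5],
    [[0, 0, 0], [1.6, 0, 0], 8.5],
    [[0, 0, 0], [1.6, 0, 0], 8.5],
    [[0, 0, 0], [1.6, 0, 0], 8.5],
    [[0, 0, 0], [1.4, 0, 0], 8.5],
    [[0, 0, 0], [1.0, 0, 0], 8],
    [[0, 0, 0], [0.6, 0, 0], 7],
    [[0, 0, 0], [0, 0, 0], 6],
    [[0, 0, 0], [0, 0, 0], 5]
  ],
  "force": 40
}}

```text
clock: 15.1
tcp_pos: [0.4966, 0.2495, 0.0541]
orientation: [0.707, -0.017, 0.707, 0.017]
wrist_force: [0.1, 0.2, -0.8]
finger_gap: 0.0503
```

```bash
python3 st.py .4965 .2493 .0533; python3 - <<'E'
from h import *
a=np.mean([read_camera('side') for _ in range(2)],0).astype(np.uint8)
crop('side',a,220,100,80,80,8,'pics/a5.png')
E
```

```text
15.1 tcp [0.4966 0.2495 0.0541] F [ 0.15  0.25 -0.78] M [-0.01   0.038 -0.003] gap 0.0503
[[0.0005, -0.0471, 0.9989], [0.0002, 0.9989, 0.0471], [-1.0, 0.0002, 0.0005]]
delta tool cm [ 0.08 -0.02 -0.01]
```

View pics/a5.png

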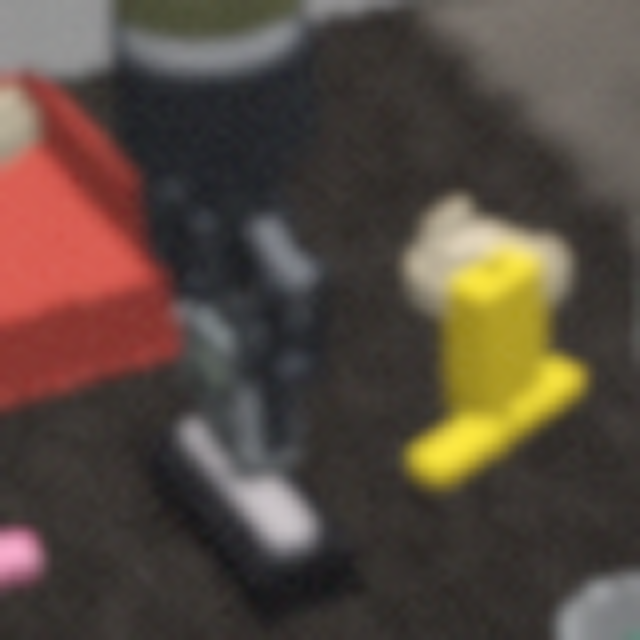

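Side view: the fingers straddle the grey housing at about (253,150). Now I'll close gently.

Request:
{"name": "step_arm", "arguments": {
  "targets": [
    [[0, 0, 0], [0, 0, 0], 4.5],
    [[0, 0, 0], [0, 0, 0], 4],
    [[0, 0, 0], [0, 0, 0], 3.5],
    [[0, 0, 0], [0, 0, 0], 3.2],
    [[0, 0, 0], [0, 0, 0], 3.2],
    [[0, 0, 0], [0, 0, 0], 3.2],
    [[0, 0, 0], [0, 0, 0], 3.2],
    [[0, 0, 0], [0, 0, 0], 3.2],
    [[0, 0, 0], [0, 0, 0], 3.2],
    [[0, 0, 0], [0, 0, 0], 3.2]
  ],
  "force": 60
}}

```text
clock: 16.2
tcp_pos: [0.4969, 0.2497, 0.0546]
orientation: [0.707, -0.016, 0.706, 0.017]
wrist_force: [0.0, 1.2, 4.9]
finger_gap: 0.039
```

```bash
python3 st.py .572 .0487 .20
```

```text
16.2 tcp [0.4969 0.2497 0.0546] F [0.02 1.21 4.91] M [0.094 0.096 0.048] gap 0.039
[[0.0016, -0.0473, 0.9989], [0.0008, 0.9989, 0.0473], [-1.0, 0.0007, 0.0016]]
delta tool cm [-14.54 -20.42   6.57]
```

Request:
{"name": "step_arm", "arguments": {
  "targets": [
    [[0, 0, 0], [-0.5, 0, 0], 3.2],
    [[0, 0, 0], [-1, 0, 0], 3.2],
    [[0, 0, 0], [-1.5, 0, 0], 3.2],
    [[0, 0, 0], [-2, 0, 0], 3.2],
    [[0, 0, 0], [-2.5, 0, 0], 3.2],
    [[0, 0, 0], [-1.5, 0, 0], 3.2],
    [[0, 0, 0], [-0.5, -1.2, 0.4], 3.2],
    [[0, 0, 0], [0, -2.4, 0.8], 3.2],
    [[0, 0, 0], [0, -3, 1], 3.2],
    [[0, 0, 0], [0, -3.2, 1], 3.2]
  ]
}}

```text
clock: 17.2
tcp_pos: [0.5326, 0.1515, 0.1481]
orientation: [0.706, -0.017, 0.707, 0.017]
wrist_force: [0.3, -0.2, -2.3]
finger_gap: 0.0396
```

Request:
{"name": "step_arm", "arguments": {
  "targets": [
    [[0, 0, 0], [0, -3.2, 1], 3.2],
    [[0, 0, 0], [0, -3, 1], 3.2],
    [[0, 0, 0], [0, -2.4, 0.8], 3.2],
    [[0, 0, 0], [0, -1.4, 0.4], 3.2],
    [[0, 0, 0], [0, -0.6, 0.2], 3.2],
    [[0, 0, 0], [0, 0, 0], 3.2],
    [[0, 0, 0], [0, 0, 0], 3.2],
    [[0, 0, 0], [0, 0, 0], 3.2],
    [[0, 0, 0], [0, 0, 0], 3.2],
    [[0, 0, 0], [0, 0, 0], 3.2]
  ]
}}

```text
clock: 18.2
tcp_pos: [0.5717, 0.0495, 0.1489]
orientation: [0.707, -0.017, 0.707, 0.017]
wrist_force: [-0.3, 0.5, -2.6]
finger_gap: 0.0391
```

```bash
python3 st.py .572 .0487 .20; python3 - <<'E'
from h import *
a=np.mean([read_camera('side') for _ in range(3)],0).astype(np.uint8);b=np.mean([read_camera('top') for _ in range(2)],0).astype(np.uint8)
np.savez('h3.npz',side=a,top=b)
crop('side',a,255,115,90,90,8,'pics/a6.png'); crop('top',b,210,148,80,80,7,'pics/b6.png')
E
```

```text
18.2 tcp [0.5717 0.0495 0.1489] F [-0.29  0.48 -2.61] M [-0.013  0.003  0.038] gap 0.0391
[[0.0001, -0.0484, 0.9988], [0.0002, 0.9988, 0.0484], [-1.0, 0.0002, 0.0001]]
delta tool cm [-5.11 -0.08  0.03]
```

View pics/a6.png

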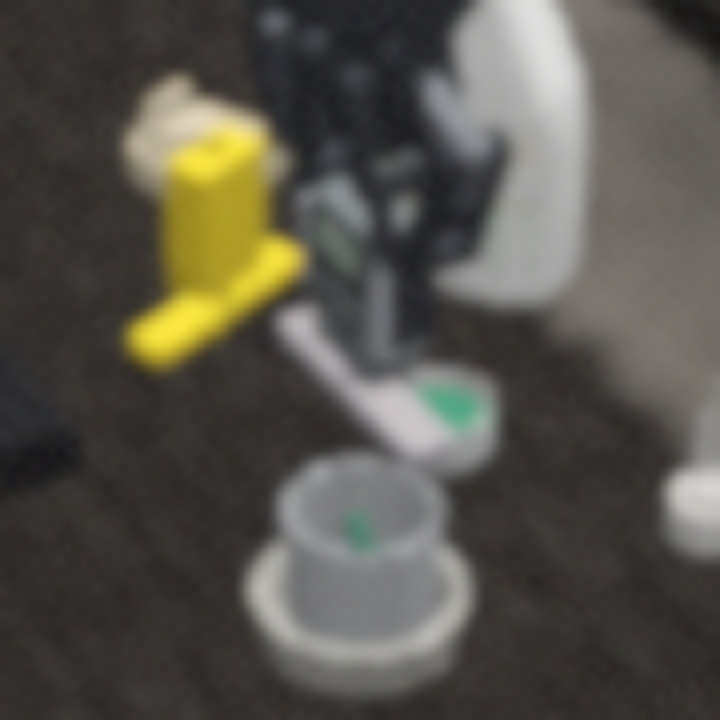

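View pics/b6.png

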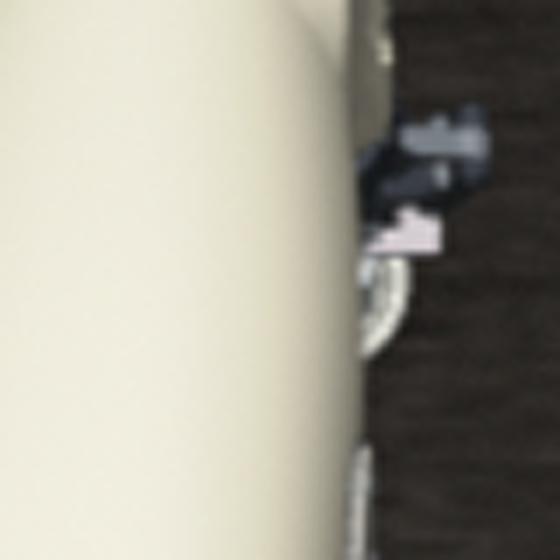

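```bash
cat > ov.py <<'E'
from h import *
def overlay(im,n,gx,gy,zu,yaw,ring,o,wh,s,fn):
    x,y=o; I=cv2.resize(im[y:y+wh,x:x+wh,::-1],None,fx=s,fy=s,interpolation=cv2.INTER_CUBIC)
    def L(P,col,cl=True):
        q=((proj(n,np.array(P))-[x,y]+.5)*s-.5); cv2.polylines(I,[np.round(q*16).astype(np.int32)],cl,col,1,cv2.LINE_AA,4); return q
    c,si=np.cos(yaw),np.sin(yaw); 
    def b(hx,hy,z): return [[gx+c*a*hx-si*d*hy,gy+si*a*hx+c*d*hy,z] for a,d in((1,1),(1,-1),(-1,-1),(-1,1))]
    L(b(.009,.046,zu+.009),(0,0,255)); L(b(.009,.046,zu),(0,0,255)); L(b(.011,.02,zu+.079),(0,255,255)); L(b(.011,.02,zu+.017),(0,255,255))
    t=np.linspace(0,2*np.pi,60)
    for r,z in((.029,.058),(.0265,.058)): L(np.c_[ring[0]+r*np.cos(t),ring[1]+r*np.sin(t),0*t+z],(255,0,0))
    L(np.c_[gx+.0015*np.cos(t),gy+.0015*np.sin(t),0*t+zu-.014],(0,255,0))
    cv2.imwrite(fn,I)
E
python3 - <<'E'
from ov import *
A=np.load('h3.npz')
for n,o,wh,s,f in(('side',(265,125),60,12,'pics/o1.png'),('top',(245,155),45,15,'pics/o2.png')):
    overlay(A[n],n,.5717,.0495,.1163,np.deg2rad(2.7),(.5765,.0585),o,wh,s,f)
E
```

```text
(no output)
```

View pics/o1.png

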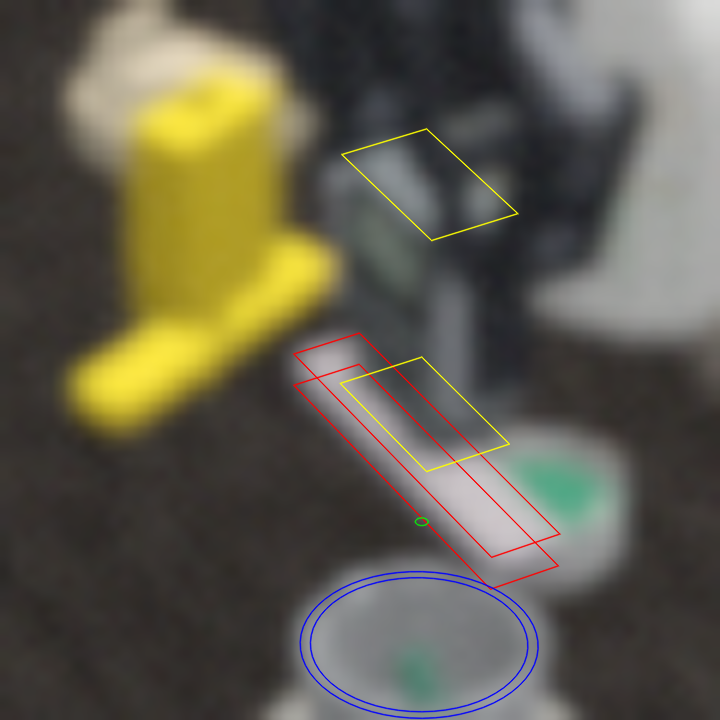

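View pics/o2.png

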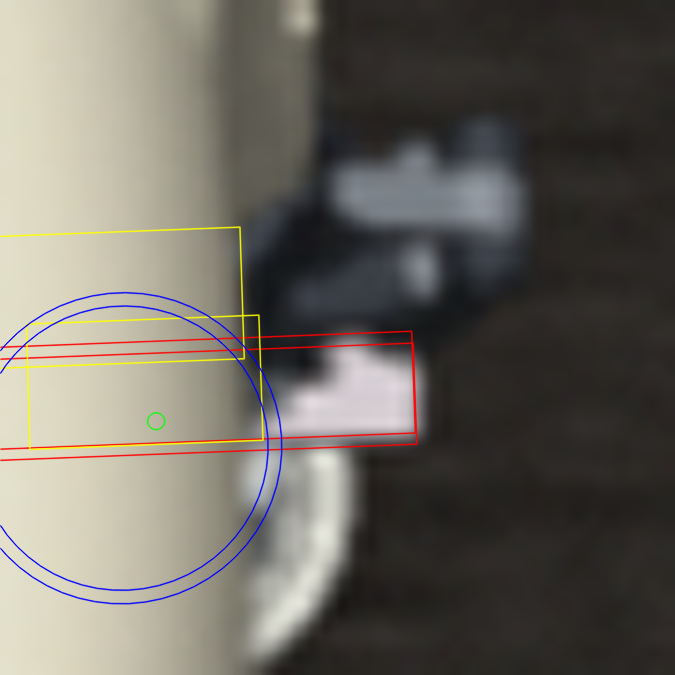

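Request:
{"name": "step_arm", "arguments": {
  "targets": [
    [[0, 0, 0], [0.4, 0, 0], 3.2],
    [[0, 0, 0], [0.8, 0, 0], 3.2],
    [[0, 0, 0], [0.9, 0, 0], 3.2],
    [[0, 0, 0], [0.9, 0, 0], 3.2],
    [[0, 0, 0], [0.7, 0, 0], 3.2],
    [[0, 0, 0], [0.4, 0, 0], 3.2],
    [[0, 0, 0], [0.2, 0, 0], 3.2],
    [[0, 0, 0], [0, 0, 0], 3.2],
    [[0, 0, 0], [0, 0, 0], 3.2],
    [[0, 0, 0], [0, 0, 0], 3.2]
  ]
}}

```text
clock: 19.45
tcp_pos: [0.5722, 0.0487, 0.1063]
orientation: [0.707, -0.017, 0.707, 0.017]
wrist_force: [-0.0, -0.3, -3.7]
finger_gap: 0.0394
```

```bash
python3 st.py .572 .0487 .09; python3 - <<'E'
from ov import *
a=np.mean([read_camera('side') for _ in range(3)],0).astype(np.uint8);b=np.mean([read_camera('top') for _ in range(2)],0).astype(np.uint8)
np.savez('h4.npz',side=a,top=b); p=get_state()['tcp_pos']
for n,o,wh,s,f in(('side',(270,150),54,13,'pics/o3.png'),('top',(235,160),45,15,'pics/o4.png')):
    overlay(dict(side=a,top=b)[n],n,p[0],p[1],p[2]-.0326,np.deg2rad(2.7),(.5765,.0585),o,wh,s,f)
    crop(n,dict(side=a,top=b)[n],*o,wh,wh,s,f.replace('o','c').replace('pics','pics').replace('cics','pics'))
E
ls pics | tail -5
```

```text
19.45 tcp [0.5722 0.0487 0.1063] F [-0.   -0.26 -3.71] M [-0.072  0.012 -0.016] gap 0.0394
[[0.0009, -0.0472, 0.9989], [0.0001, 0.9989, 0.0472], [-1.0, 0.0, 0.0009]]
delta tool cm [ 1.63 -0.   -0.02]
t2.png
t3.png
t4.png
top0.png
top5.png
```

View pics/o3.png

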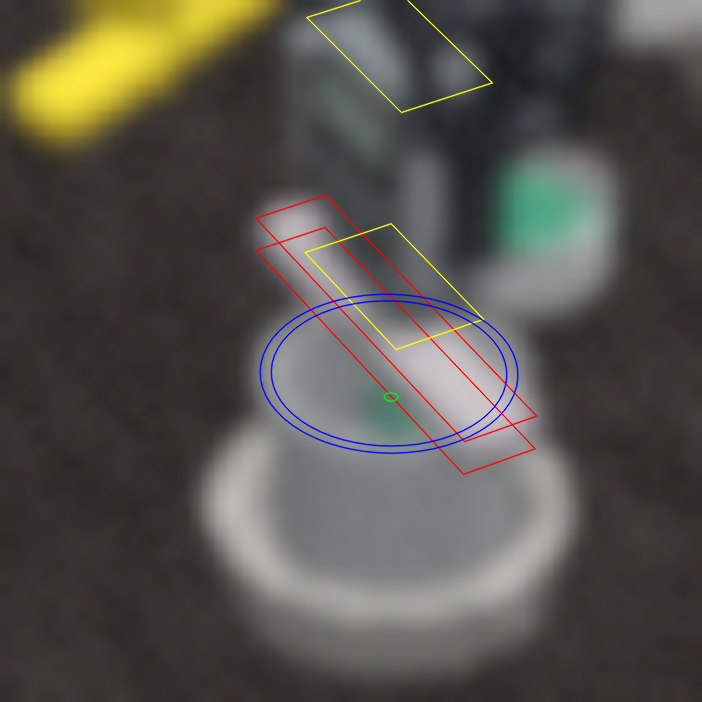

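View pics/c3.png

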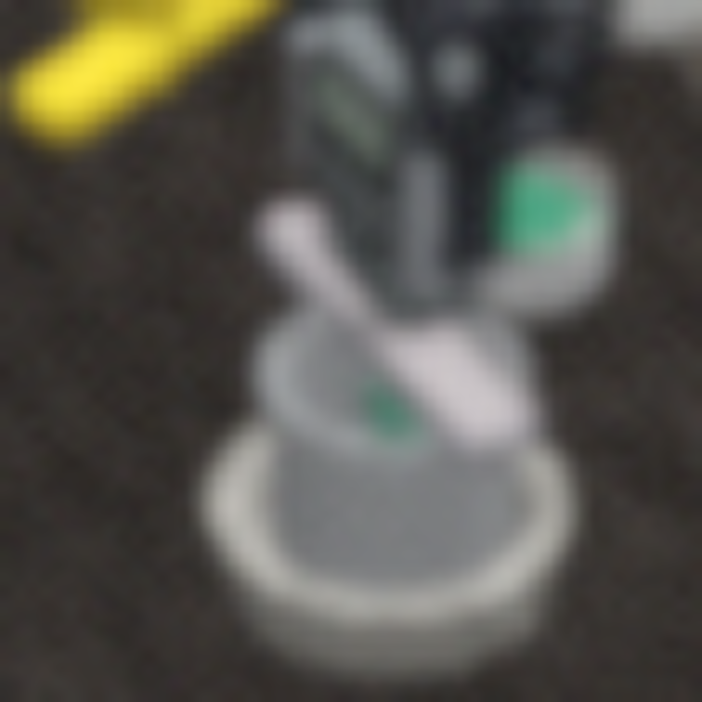

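View pics/o4.png

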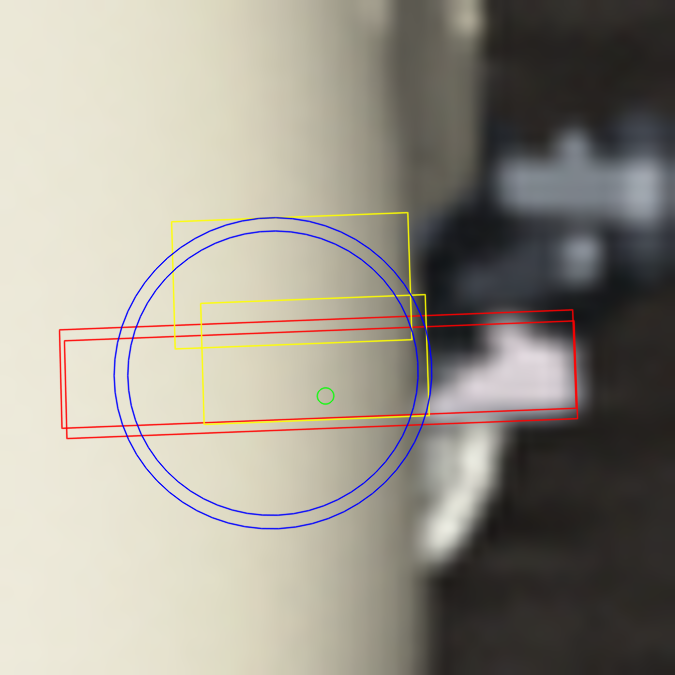

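```bash
cat > bf.py <<'E'
from h import *
from scipy.optimize import minimize
A=np.load('h3.npz'); im=A['side'].astype(np.float32)
x0,y0,w,h=280,145,40,32
g=im[y0:y0+h,x0:x0+w].min(2)
K=8
def poly(P,off):
    M=np.zeros((h*K,w*K),np.uint8); q=(proj('side',P)+off-[x0,y0]+.5)*K-.5
    cv2.fillConvexPoly(M,cv2.convexHull(np.round(q).astype(np.int32)),1); 
    return cv2.GaussianBlur(M.astype(np.float32),(0,0),.6*K).reshape(h,K,w,K).mean((1,3))
def box(gx,gy,hx,hy,z0,z1,yaw,tilt=0):
    c,s=np.cos(yaw),np.sin(yaw)
    return np.array([[gx+c*a-s*b,gy+s*a+c*b,z+tilt*b] for a in(-hx,hx) for b in(-hy,hy) for z in(z0,z1)])
gx,gy,zu=.5717,.0495,.1163; yaw=np.deg2rad(2.7)
hs=poly(box(gx,gy,.013,.034,zu+.012,zu+.1,yaw),[0,0])
pot=np.zeros((h,w),bool)
# exclude housing/fingers, and things right of bar; keep lower-left side
yy,xx=np.mgrid[0:h,0:w]; U=xx+x0; V=yy+y0
cpt=proj('side',np.array([[gx,gy,zu+.009]]))[0]; e1=proj('side',np.array([[gx-.046*np.sin(yaw)*-1*-1,gy+.046,zu+.009]]))[0]
d=(cpt-e1)/np.linalg.norm(cpt-e1); nrm=np.array([d[1],-d[0]])  # right-up
side=(U-cpt[0])*nrm[0]+(V-cpt[1])*nrm[1]
valid=(hs<.03)&(side<1.2)&(V<172)
def cost(v):
    m=poly(box(gx,gy,.009,.046,zu,zu+.009,yaw,v[2]*.01),v[:2]); 
    top=poly(box(gx,gy,.009,.046,zu+.009,zu+.0091,yaw,v[2]*.01),v[:2])
    X=np.c_[m[valid],top[valid],np.ones(valid.sum())]; c,r,_,_=np.linalg.lstsq(X,g[valid],rcond=None); return ((X@c-g[valid])**2).mean()
best=None
for t in(-4,-2,0,2,4):
  r=min((minimize(cost,[a,b,t],method='Nelder-Mead',options=dict(initial_simplex=[[a,b,t],[a+.5,b,t],[a,b+.5,t],[a,b,t+1.5]],maxiter=150)) for a in(0,.6) for b in(-.5,.2)),key=lambda r:r.fun); print(t,r.fun,r.x)
print(valid.sum(),cost([0,0,0]))
E
timeout 300 python3 bf.py
```

```text
-4 52.40972105056849 [ 0.72758154  0.76007405 -0.81131878]
-2 52.11079343403149 [ 0.73819239  0.95584148 -0.19904316]
0 52.30026875151073 [ 0.73717872  0.87649794 -0.73566831]
2 52.24399511811871 [0.74607701 1.01823964 0.26205461]
4 52.090667790855434 [ 0.73891815  0.92990308 -0.21296281]
380 63.18535422406474
```

Request:
{"name": "step_arm", "arguments": {
  "targets": [
    [[0, 0, 0], [0.2, 0, 0], 3.2],
    [[0, 0, 0], [0.3, 0, 0], 3.2],
    [[0, 0, 0], [0.3, 0, 0], 3.2],
    [[0, 0, 0], [0.2, 0, 0], 3.2],
    [[0, 0, 0], [0.2, 0, 0], 3.2],
    [[0, 0, 0], [0.1, 0, 0], 3.2],
    [[0, 0, 0], [0, 0, 0], 3.2],
    [[0, 0, 0], [0, 0, 0], 3.2],
    [[0, 0, 0], [0, 0, 0], 3.2],
    [[0, 0, 0], [0, 0, 0], 3.2]
  ]
}}

```text
clock: 20.7
tcp_pos: [0.5718, 0.0487, 0.0929]
orientation: [0.707, -0.017, 0.707, 0.017]
wrist_force: [0.5, -0.2, -1.2]
finger_gap: 0.0393
```

```bash
for i in 1; do python3 st.py .572 .0487 .0906; done; python3 - <<'E'
from ov import *
f=[];a=[]
for _ in range(4): a.append(read_camera('side')); f.append(get_state()['wrist_force'])
print(np.mean(f,0)); a=np.mean(a,0).astype(np.uint8)
crop('side',a,270,150,54,54,13,'pics/c5.png')
E
```

```text
20.7 tcp [0.5718 0.0487 0.0929] F [ 0.51 -0.18 -1.21] M [-0.04   0.197 -0.041] gap 0.0393
[[-0.0, -0.0471, 0.9989], [0.0001, 0.9989, 0.0471], [-1.0, 0.0001, -0.0]]
delta tool cm [ 0.23 -0.    0.02]
[-0.42479904  0.12563318 -0.90750459]
```

View pics/c5.png

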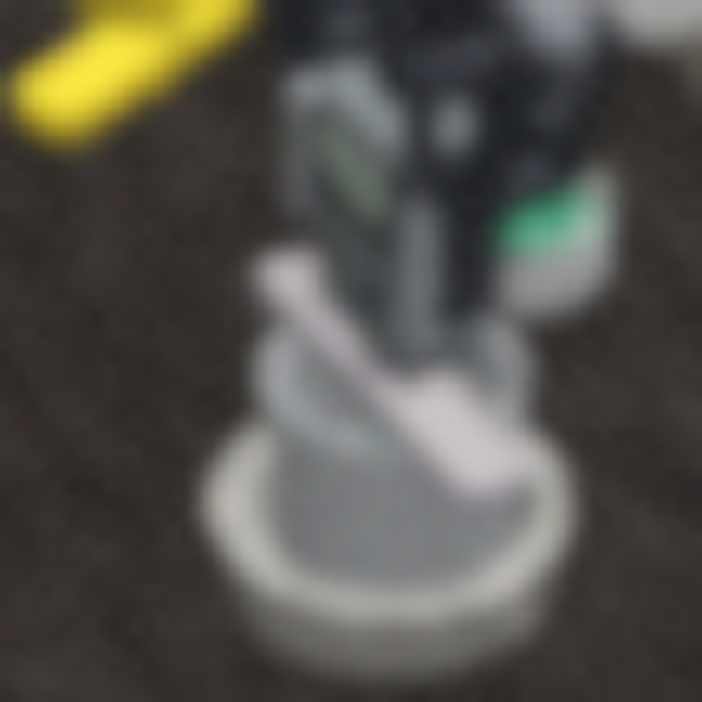

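Request:
{"name": "step_arm", "arguments": {
  "targets": [
    [[0, 0, 0], [0.05, 0, 0], 3.2],
    [[0, 0, 0], [0.05, 0, 0], 3.2],
    [[0, 0, 0], [0.05, 0, 0], 3.2],
    [[0, 0, 0], [0.05, 0, 0], 3.2],
    [[0, 0, 0], [0.03, 0, 0], 3.2],
    [[0, 0, 0], [0.03, 0, 0], 3.2],
    [[0, 0, 0], [0, 0, 0], 3.2],
    [[0, 0, 0], [0, 0, 0], 3.2],
    [[0, 0, 0], [0, 0, 0], 3.2],
    [[0, 0, 0], [0, 0, 0], 3.2]
  ]
}}

```text
clock: 21.9
tcp_pos: [0.572, 0.0487, 0.0906]
orientation: [0.707, -0.017, 0.707, 0.017]
wrist_force: [-2.2, 0.2, 5.0]
finger_gap: 0.0393
```

```bash
cat > ff.py <<'E'
from ov import *
f=[];a=[];m=[]
for _ in range(4): a.append(read_camera('side')); s=get_state(); f.append(s['wrist_force']); m.append(s['ft_torque'])
print(np.mean(f,0).round(2),np.mean(m,0).round(3)); a=np.mean(a,0).astype(np.uint8); np.save('last.npy',a)
E
python3 st.py .572 .0487 .0906;python3 ff.py
```

```text
21.9 tcp [0.572  0.0487 0.0906] F [-2.21  0.15  4.97] M [0.034 0.671 0.003] gap 0.0393
[[0.0004, -0.0471, 0.9989], [0.0001, 0.9989, 0.0471], [-1.0, 0.0, 0.0004]]
delta tool cm [-0. -0.  0.]
[-2.77  0.28  5.12] [ 0.052  0.686 -0.007]
```

```bash
python3 - <<'E'
from ov import *
a=np.load('last.npy'); b=read_camera('top')
overlay(a,'side',.572,.0487,.058,np.deg2rad(2.7),(.5765,.0585),(270,140),60,13,'pics/o6.png')
crop('side',a,270,140,60,60,13,'pics/c6.png')
overlay(b,'top',.572,.0487,.058,np.deg2rad(2.7),(.5765,.0585),(235,160),45,15,'pics/o7.png')
for n in('side','top'):
  for l in('former','ring_medium','gauge'): print(n,l,[(round(d['p'],2),np.round(d['extent'],1).tolist()) for d in find_in(n,l)[:3]])
E
```

```text
side former [(0.44, [285.1, 185.0, 28.0, 18.5])]
side ring_medium [(0.48, [289.9, 174.7, 21.5, 19.5])]
side gauge [(0.84, [194.8, 149.1, 32.2, 27.7]), (0.71, [272.1, 133.8, 17.9, 27.6]), (0.64, [288.7, 156.5, 21.7, 32.5])]
top former []
top ring_medium []
top gauge [(0.74, [172.8, 159.3, 20.0, 27.8]), (0.53, [264.3, 184.3, 7.0, 6.3])]
```

View pics/o6.png

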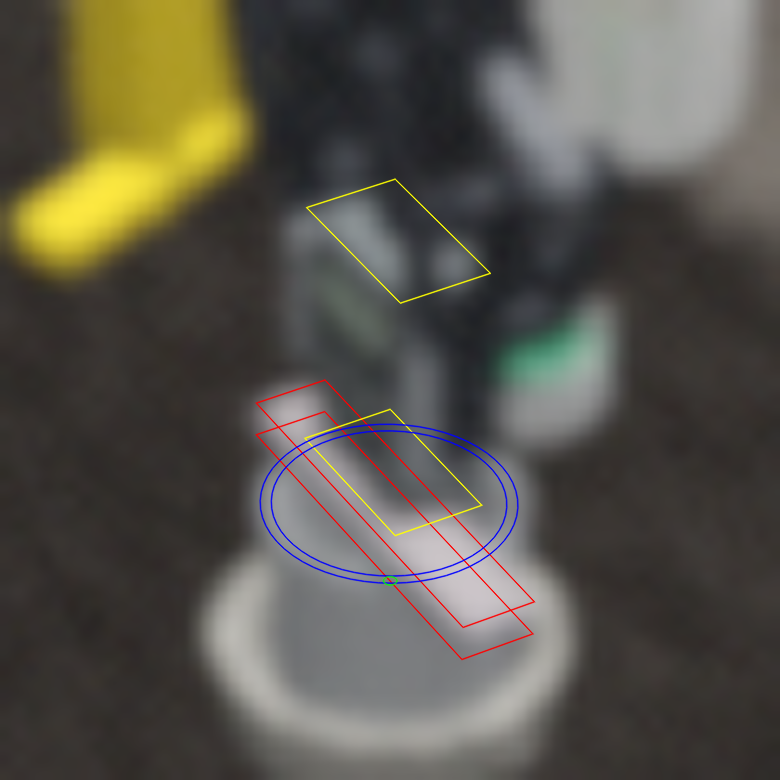

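View pics/c6.png

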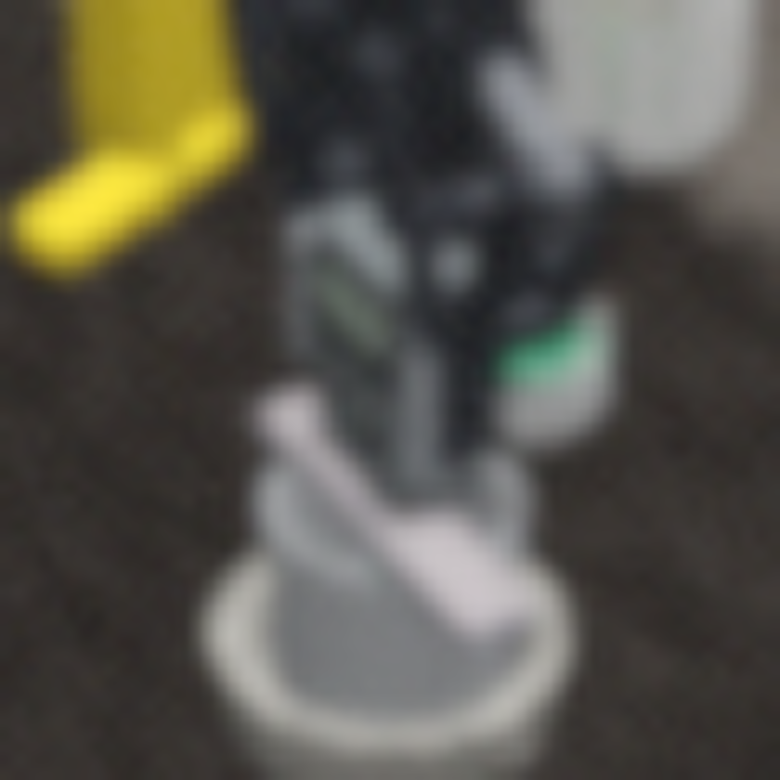

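View pics/o7.png

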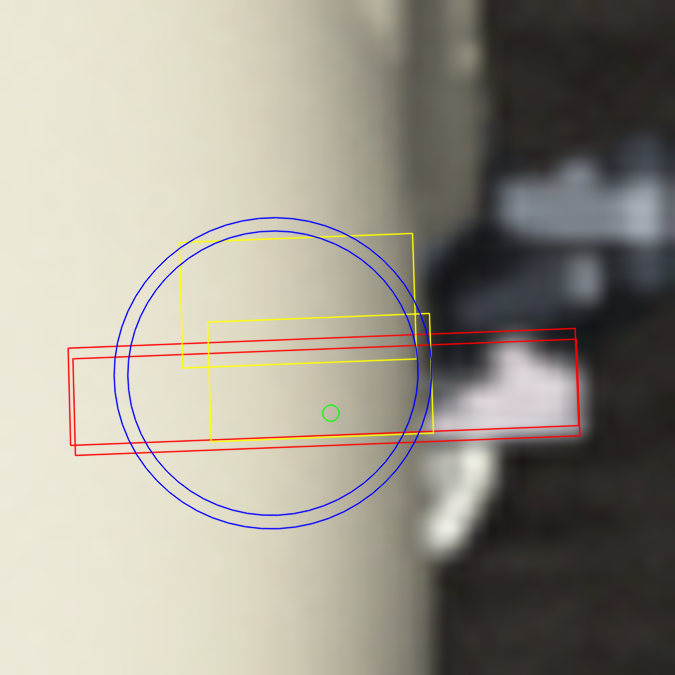

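Side view: the bar lies on the rim, with its right-end corner at about (306,188), and the projected model outline agrees to within about 1 px. The top view agrees too. There's a small sideways load, so I'll ease it off and check the moment.

Request:
{"name": "step_arm", "arguments": {
  "targets": [
    [[0, 0, 0], [0, 0, -0.02], 3.2],
    [[0, 0, 0], [0, 0, 0], 3.2],
    [[0, 0, 0], [0, 0, 0], 3.2],
    [[0, 0, 0], [0, 0, 0], 3.2],
    [[0, 0, 0], [0, 0, 0], 3.2],
    [[0, 0, 0], [0, 0, 0], 3.2],
    [[0, 0, 0], [0, 0, 0], 3.2],
    [[0, 0, 0], [0, 0, 0], 3.2],
    [[0, 0, 0], [0, 0, 0], 3.2],
    [[0, 0, 0], [0, 0, 0], 3.2]
  ]
}}

```text
clock: 23.45
tcp_pos: [0.5719, 0.0487, 0.0905]
orientation: [0.707, -0.017, 0.707, 0.017]
wrist_force: [-2.1, -0.6, 5.6]
finger_gap: 0.0393
```

```bash
python3 st.py .572 .0487 .0906;python3 ff.py
```

```text
23.45 tcp [0.5719 0.0487 0.0905] F [-2.12 -0.61  5.58] M [0.11  0.628 0.015] gap 0.0393
[[0.0006, -0.0472, 0.9989], [0.0001, 0.9989, 0.0472], [-1.0, 0.0001, 0.0006]]
delta tool cm [-0.01 -0.    0.01]
[-2.8   0.09  5.55] [0.066 0.628 0.03 ]
```

Request:
{"name": "step_arm", "arguments": {
  "targets": [
    [[0, 0, 0], [0, 0, -0.05], 3.2],
    [[0, 0, 0], [0, 0, 0], 3.2],
    [[0, 0, 0], [0, 0, 0], 3.2],
    [[0, 0, 0], [0, 0, 0], 3.2],
    [[0, 0, 0], [0, 0, 0], 3.2],
    [[0, 0, 0], [0, 0, 0], 3.2],
    [[0, 0, 0], [0, 0, 0], 3.2],
    [[0, 0, 0], [0, 0, 0], 3.2],
    [[0, 0, 0], [0, 0, 0], 3.2],
    [[0, 0, 0], [0, 0, 0], 3.2]
  ]
}}

```text
clock: 24.65
tcp_pos: [0.5718, 0.0487, 0.0906]
orientation: [0.707, -0.017, 0.706, 0.017]
wrist_force: [-1.0, 1.0, 5.1]
finger_gap: 0.0397
```

```bash
python3 st.py .572 .0487 .0906;python3 ff.py
```

```text
24.65 tcp [0.5718 0.0487 0.0906] F [-1.03  0.97  5.1 ] M [0.097 0.206 0.011] gap 0.0397
[[0.0014, -0.0472, 0.9989], [0.0002, 0.9989, 0.0472], [-1.0, 0.0001, 0.0014]]
delta tool cm [-0.   -0.    0.02]
[-0.96  0.18  5.44] [ 0.143  0.262 -0.012]
```

```bash
python3 - <<'E'
from workcell import *
a=read_camera('side'); import cv2; cv2.imwrite('pics/fin.png',a[:,:,::-1]); s=get_state(); print(s['clock'],s['wrist_force'],s['finger_gap'],abs(s['qvel']).max())
E
```

```text
24.9 [-1.20765751  0.35605638  5.14774851] 0.03925677008535838 0.0023862867310310326
```

View pics/fin.png

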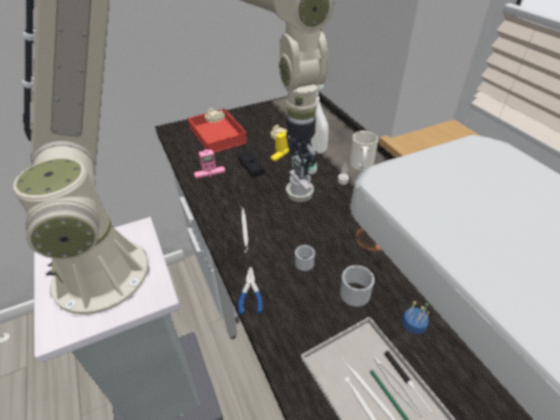

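The gauge is held across the ring in the former at (300,185). The small ring at (305,258) and the large ring at (357,286) haven't moved, and the rest is empty.

```bash
python3 -c "
from workcell import *
print(hand_in())"
```

```text
the job is handed in; nothing more can be done
None
```

I seated the medium ring in the former's socket and let go of it. I then took the steel gauge off its rest and handed in at about 25 s, still holding the gauge upright across the rim. The small and large rings stayed where they were.

**Ring:** it touched down 8 mm above the worktop, the height of the socket floor. Both cameras then showed its rim at seated height and about 1.5 mm off centre, within its play. The wax stood as before.

**Gauge:** the tip met the post about where expected, and the bar met the rim at the height worked out beforehand. The bar is pressing with about 6 N and the plunger with about 1.7 N. The tool was within 0.1° of vertical.

**Less certain:**
- **Tip position:** the arm hid the tip from both cameras. Its place on the circle is worked out from the top view, to about 1–2 mm. The side view was less certain and read up to about 1 px (2.5 mm) off.
- **Which post:** I picked the tallest post by fitting both cameras' pictures. The contact height agrees with it.
- **Sideways load:** about 1 N was left at hand-in, after I eased it down from 2.8 N.

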